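# Load the vase wash carrier, spring the hold-down rail back in and start the wash

## Robot

A 6-joint arm with a two-finger parallel gripper is mounted at the origin on the work surface. World frame = base frame: x ahead of the robot, y to its left, z up, the work surface at z = 0. Lengths are in m, angles in rad, forces in N, time in s.
With the tool pointing down it reaches from about 0.375 to 0.9 m from the base axis. Payload 3.1 kg.
Tool frame: the origin (TCP) lies between the finger pads; the fingertips stand 11 mm ahead of it and the grasp point (between the pads) lies 8 mm behind it; z points along the fingers, y is the direction in which the jaws open and shut (so a half turn about z gives the same grasp; the last joint's range is limited). The gripper opens to 85 mm and grips with 20 to 120 N. Pads are 22 mm wide; open, the fingers measure 114 mm over their backs; the gripper's body (76 mm by 85 mm) begins 54 mm behind the grasp point. The pads swing forward as they close: fully open they stand 13 mm farther back than shut.
Start: joints at [1.056, 0.527, 1.433, -0, 1.181, -0.178], TCP at [0.207, 0.59, 0.242] pointing down, gripper open.
Joint ranges: [-3.08, 3.08], [-0.75, 2.2], [0.22, 2.44], [-1.43, 4.57], [0, 2.65], [-2.85, 2.85]. Speed limits (rad/s): [2.79, 2.79, 3.14, 3.14, 3.14, 3.14].

## Interface

Orientations are given as a unit quaternion [x, y, z, w].
In Python, from station import manip gives the robot as it stands. The module is installed in compiled form; this text tells all that it offers.
- The arm moves only by the tool arm_command, never from a script. Its argument "rows" is a list of rows, each a list of 3 entries, a list of its own where there are three numbers: the shift along the world's x, y, z in mm, then the turn about the world's z in rad, then the closure, from -1 (fully open) to 1 (shut), so that 0 is half open. A call has 1 to 12 rows; each row shifts and turns the commanded pose from where the row before left it; what a row does not reach is not made up. A row lasts 1/8 s, in which the tool goes at most 62.5 mm and 10.7 degrees, less where a joint would pass 70% of its speed; a pose out of reach is approached as far as the arm can. A call with a gripper value outside its range is refused whole. The fingers move at their own pace and stop on an object; "squeeze" is the grip in N (left out, the last holds). Time passes only in rows, so rows that do not move let the fingers close. It gives the time, the measured TCP pose, the force and the opening at its end, in the units of the state.
- manip.sense(): the state, without advancing time (a new reading comes with each control period).
- manip.snapshot(name): name is "scene" or "top"; returns the picture (420x560x3 uint8, blue, green, red); there is no depth.
- manip.get_calibration(name): a dict with "fovy" (degrees; the focal length in pixels is half the picture's height over the tangent of half this angle, whatever the lens; pixels are square), "cx", "cy" (the principal point, pixels), "R" (3x3) and "t" (3): a world point X has camera coordinates R X + t. Camera axes: x right, y down, z forward; pixel columns grow to the right and rows downward; lengths in m; the calibration is good to about 2 mm. A picture is of the moment at which its call begins. get_calibration takes no time and is no camera call.
- manip.sign_off(): hands the job in, once; it reports no verdict.
The state is a dict: "t": time; "q": joint angles; "qd": joint speeds; "tau": joint torques, N m; "tcp_pos": TCP position; "tool_rot": TCP orientation; "force": force on the tool from outside, world axes, zero at the start; "ft_torque": the same for the moment, N m; "finger_gap": opening from 0.0 (shut) to 1.0 (fully open).
Only numpy, scipy, OpenCV 4.12 (cv2) and the standard library are available. Lean on these libraries where they do the work, as an engineer would, in place of code of your own. Each camera call takes 0.05 s, during which the arm holds its last target.

## Task

Get the wash carrier ready: squeeze the two black tabs of the sprung hold-down rail to free it, lift it out and lay it aside, then stand every squat vase upright in a pocket of the carrier (one to a pocket, any pocket), setting them down gently and not letting them drop. Then squeeze the rail again and fit it back between the two end cheeks over the vases so that both its end pins spring fully out into their recesses, and last of all press the dome key on the console just until it clicks, not down to its bottom, and let it go. Leave the other things on the bench where they are.

Things in the scene. Friction and masses are not known exactly. Their poses are not given: they have to be found in the camera images.
- carrier: steel wash carrier fixed to the bench, 84 wide (x) x 364 long (y) x 126 mm high; origin at the centre of its underside, z up. Base 10 mm thick with a row along y of four square pockets, 62 mm inside, pitch 66 mm, between grey fences 4 mm thick with tops at z = 24 mm; above these the long sides are open. At each end a cheek 70 mm wide, 126 mm high; gap between cheeks 320 mm
- pocket0 (a point): centre of the floor of pocket 0 (10 mm above the bench), at x = 0, y = -99 mm of the carrier
- pocket1 (a point): centre of the floor of pocket 1 (10 mm above the bench), at x = 0, y = -33 mm of the carrier
- pocket2 (a point): centre of the floor of pocket 2 (10 mm above the bench), at x = 0, y = 33 mm of the carrier
- pocket3 (a point): centre of the floor of pocket 3 (10 mm above the bench), at x = 0, y = 99 mm of the carrier
- recess_right (a point): mouth centre of the blind recess (16 x 16 mm, 10 mm deep) in the inner face of the carrier's -y end cheek, 111 mm above the bench; just below it a ledge 15 mm deep, 50 mm wide, its top 104 mm above the bench, for the rail's end to lie on
- recess_left (a point): mouth centre of the like recess, with the like ledge, in the inner face of the carrier's +y end cheek
- rail: sprung hold-down rail, loose, 0.28 kg: flat aluminium bar 36 (x) x 312 (y) x 14 mm (z), with a 10 mm sprung pin at each end and two black tabs standing up near its middle; origin at the centre of its underside. Same both ways round. Starts fitted: lying on both ledges, origin 104 mm above the bench over the carrier's centre, pins in the recesses. Fitted, it clears the vases' lips by 6 mm
- pin_right (a joint): how far the tab and pin at the rail's -y end are pushed in: 0 = sprung out (pin 11 mm beyond the bar's end, 334 mm over both tips: too long for the 320 mm gap), 0.010 m = fully in at a firm stop (pin 1 mm out, 314 mm over both tips: the rail then goes straight up or down between the cheeks). Spring 4 N when out, 8 N when in
- pin_left (a joint): the same for the tab and pin at the rail's +y end
- pin_right_tab (a point): middle of the outer face of the -y tab (26 mm wide along x, 6 mm thick, from 14 to 52 mm above the rail's underside; this point 33 mm above it). The tabs' outer faces are 60 mm apart, 40 mm when both are squeezed fully together; each tab moves the pin of its own end
- pin_left_tab (a point): middle of the outer face of the like +y tab
- vase0: squat dark-glass vase with pale cuts, may be absent; upright on the bench, 88 mm high, about 0.2 kg with a thick heavy base: straight round body 56 mm across up to 64 mm, sloping in to a 29 mm neck at 77 mm, lip 42 mm across at 88 mm; solid for gripping purposes, so grip it round the body. Origin at the centre of its foot, z up
- vase1: squat dark-glass vase with pale cuts, may be absent; upright on the bench, 88 mm high, about 0.2 kg with a thick heavy base: straight round body 56 mm across up to 64 mm, sloping in to a 29 mm neck at 77 mm, lip 42 mm across at 88 mm; solid for gripping purposes, so grip it round the body. Origin at the centre of its foot, z up
- vase2: squat dark-glass vase with pale cuts, may be absent; upright on the bench, 88 mm high, about 0.2 kg with a thick heavy base: straight round body 56 mm across up to 64 mm, sloping in to a 29 mm neck at 77 mm, lip 42 mm across at 88 mm; solid for gripping purposes, so grip it round the body. Origin at the centre of its foot, z up
- vase3: squat dark-glass vase with pale cuts, may be absent; upright on the bench, 88 mm high, about 0.2 kg with a thick heavy base: straight round body 56 mm across up to 64 mm, sloping in to a 29 mm neck at 77 mm, lip 42 mm across at 88 mm; solid for gripping purposes, so grip it round the body. Origin at the centre of its foot, z up
- mat: grey felt mat fixed to the bench, 90 (x) x 370 (y) x 4 mm thick, origin at the centre of its underside; an empty place to lay the rail meanwhile, tabs up
- console: grey wash console fixed to the bench, 100 x 120 x 50 mm high, origin at the centre of its underside; the black dome key is on its top, 12 mm from its centre towards -x of the console
- key_top (a point): top centre of the black rubber dome key, 36 mm across at its foot, flat top 20 mm across, 64 mm above the bench when not pressed; moves down with the key
- dome (a joint): snap dome under the key, m: 0 = not clicked, 0.004 = clicked fully over (past 0.0012 counts); springs back when the key is let go. Resistance rises to about 6.5 N at 2.5 mm of key travel, then drops (the click) to about 4 N at 5.4 mm as the dome goes over, then rises again to about 12 N at the bottom, 9 mm down; beyond 8 mm counts as driven to the bottom
- tall_vase: bystander: tall dark-glass vase, 76 across, 190 mm high, origin under its centre
- bowls: bystander: stack of dark-glass bowls, 124 across, 64 mm high, origin under its centre
- bench_brush: bystander: wooden brush about 200 mm long, lying
- wash_bottle: bystander: white bottle, 70 across, 200 mm high, origin under its centre
Things that resemble listed ones, but are neither listed nor needed, are in the scene too. Leave any orange or purple look-alike of the vase2 alone.

How it is judged:
On the way, in this order (a step that is already met when the one before it is completed fails the run):
1. the rail is lifted out of the carrier ((z of rail in the frame of carrier above 0.135 m or horizontal distance between rail and carrier above 0.08 m)), for 0.2 s.
2. every vase stands in a pocket (x of vase0 in the frame of carrier between -0.012 and 0.012 m and y of vase0 in the frame of carrier between -0.112 and 0.112 m and z of vase0 in the frame of carrier between 0.006 and 0.015 m and angle between each of vase0, vase1, vase2, vase3's own z axis and vertical below 0.1 rad and x of vase1 in the frame of carrier between -0.012 and 0.012 m and y of vase1 in the frame of carrier between -0.112 and 0.112 m and z of vase1 in the frame of carrier between 0.006 and 0.015 m and x of vase2 in the frame of carrier between -0.012 and 0.012 m and y of vase2 in the frame of carrier between -0.112 and 0.112 m and z of vase2 in the frame of carrier between 0.006 and 0.015 m and x of vase3 in the frame of carrier between -0.012 and 0.012 m and y of vase3 in the frame of carrier between -0.112 and 0.112 m and z of vase3 in the frame of carrier between 0.006 and 0.015 m), for 0.2 s.
3. the rail is back between the cheeks with both pins sprung out (all of step 2 and x of rail in the frame of carrier between -0.006 and 0.006 m and y of rail in the frame of carrier between -0.006 and 0.006 m and z of rail in the frame of carrier between 0.099 and 0.109 m and angle between the y axis of rail and the y axis of carrier, either way round below 0.05 rad and value of joint each of pin_right, pin_left below 0.003 m), for 0.2 s.
4. the key is pressed through its click (value of joint dome above 0.0012 m), for 0.02 s.
At the end, for the whole second after the job is handed in: Every vase stands in a pocket (foot within 12 mm of the row's middle line, on the pocket floor within 5 mm, tilted under 0.1 rad); the rail lies on both ledges (within 6 mm, 0.05 rad) with both pins sprung out (each pushed in less than 3 mm); the key is up again (under 1.5 mm); all at rest (all of step 3 and linear speed of each of vase0, vase1, vase2, vase3, rail below 0.03 m/s and z of key_top in the frame of console above 0.0625 m); the robot touches nothing.
It fails at once if the key is driven to its bottom (beyond 8 mm) (z of key_top in the frame of console below 0.056 m).
It fails at once if a bystander is moved more than 25 mm (distance of any of tall_vase, bowls, bench_brush, wash_bottle from where it was at the start of the episode above 0.025 m).
It fails at once if a vase is let fall into the carrier ((linear speed of vase0 above 0.7 m/s and z of vase0 in the frame of carrier below 0.035 m and x of vase0 in the frame of carrier between -0.04 and 0.04 m and y of vase0 in the frame of carrier between -0.15 and 0.15 m) or (linear speed of vase1 above 0.7 m/s and z of vase1 in the frame of carrier below 0.035 m and x of vase1 in the frame of carrier between -0.04 and 0.04 m and y of vase1 in the frame of carrier between -0.15 and 0.15 m) or (linear speed of vase2 above 0.7 m/s and z of vase2 in the frame of carrier below 0.035 m and x of vase2 in the frame of carrier between -0.04 and 0.04 m and y of vase2 in the frame of carrier between -0.15 and 0.15 m) or (linear speed of vase3 above 0.7 m/s and z of vase3 in the frame of carrier below 0.035 m and x of vase3 in the frame of carrier between -0.04 and 0.04 m and y of vase3 in the frame of carrier between -0.15 and 0.15 m)).
Of vase0, vase1, vase2, vase3 only 2 to 4 are there at a start; the rules pass over those that are not, and their reading is None.
At some moment in a run one of vase0, vase1, vase2, vase3 may be knocked a few centimetres aside while the robot is not near it.
It also fails if it takes over 210 s, if anything falls off the work surface, if the arm or the gripper's body presses on something with over 40 N, if the wrist force passes 120 N, or if a joint passes its speed limit or range.

## Working session

There is one attempt and no reset: what is moved stays moved. The work goes in short steps, Python scripts to look and compute and a tool call to move; the robot and the scene stay as the last step left them, time stands still between calls to the robot, and variables do not carry over. Pictures are saved under pics/ and viewed, and the job is handed in when it is done.

Besides the shell and the picture viewer there is one more tool, called after "Request:" as name(argument=value, ...), one argument or row to a line, values as JSON. arm_command: Moves the arm, as the interface text tells. Its arguments: {"type":"object","properties":{"rows":{"type":"array","items":{"type":"array"}},"squeeze":{"type":"number"}},"required":["rows"]}

```bash
mkdir -p pics; python3 - <<'E'
from station import manip
import cv2
print(manip.sense())
for n in("scene","top"):
    c=manip.get_calibration(n);print(n,c)
    cv2.imwrite(f"pics/{n}0.png",manip.snapshot(n))
E
```

```text
{'t': 0.0, 'q': array([ 1.05547011e+00,  5.28468496e-01,  1.43391047e+00,  7.10465423e-07,
        1.18138939e+00, -1.78508451e-01]), 'qd': array([ 7.95471413e-05, -3.73333721e-03,  8.04838421e-04,  2.72953738e-04,
       -3.09596657e-04, -1.07746334e-03]), 'tau': array([ 1.77172446e-03, -4.42366469e+01, -1.78024936e+01, -9.15125179e-05,
        8.59327381e-03, -2.58409480e-07]), 'tcp_pos': array([0.20618278, 0.58927636, 0.24132956]), 'tool_rot': array([ 1.67613990e-01,  9.85852102e-01, -1.02293112e-03, -3.70178787e-04]), 'force': array([-0.67722313,  0.51550279, -0.48882739]), 'ft_torque': array([-0.01507173, -0.02208063,  0.06580914]), 'finger_gap': 0.9979374803773753}
scene {'fovy': 42.795986906473175, 'cx': 276.58569651842697, 'cy': 203.72285034591957, 'R': array([[-0.84881186,  0.52869124,  0.00200173],
       [ 0.40911734,  0.65922514, -0.63090824],
       [-0.33487525, -0.53470345, -0.77585487]]), 't': array([ 0.51135778, -0.15152599,  1.84815583])}
top {'fovy': 53.64501614816394, 'cx': 279.0242985107568, 'cy': 207.5806922738994, 'R': array([[-0.01230436, -0.99977127, -0.01749335],
       [-0.99445701,  0.01406217, -0.1041994 ],
       [ 0.10442156,  0.01611427, -0.99440257]]), 't': array([0.01589209, 0.62110534, 1.16850087])}
```

View pics/scene0.png

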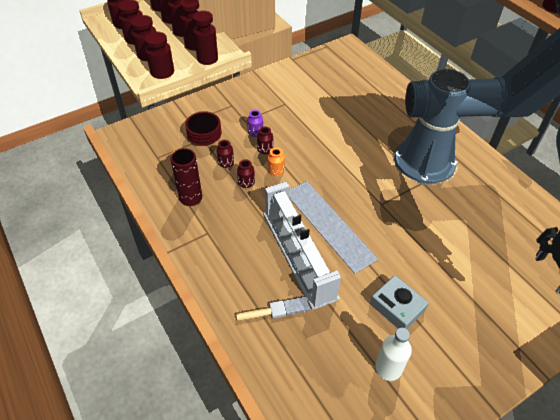

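View pics/top0.png

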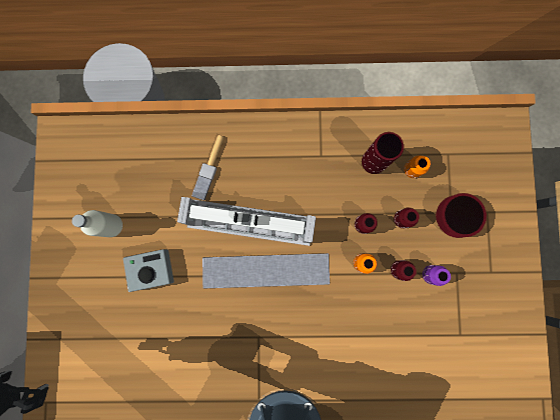

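Both views show three dark squat vases, at top-view pixels (366,223), (406,217) and (403,270). The look-alikes are orange at (420,165) and (367,264), and purple at (438,275). The carrier with the rail is near (247,221), the mat near (266,270) and the console key near (147,274). I'll enlarge the top view to confirm.

```bash
cat > h.py <<'E'
import numpy as np, cv2
from station import manip
def cal(n):
    c=manip.get_calibration(n); f=210/np.tan(np.radians(c["fovy"])/2)
    return f,c["cx"],c["cy"],np.array(c["R"]),np.array(c["t"])
def ray(n,u,v):
    f,cx,cy,R,t=cal(n); d=R.T@np.array([(u-cx)/f,(v-cy)/f,1]); return -R.T@t,d
def onz(n,u,v,z):
    o,d=ray(n,u,v); return o+d*(z-o[2])/d[2]
def proj(n,X):
    f,cx,cy,R,t=cal(n); p=R@np.array(X)+t; return np.array([f*p[0]/p[2]+cx,f*p[1]/p[2]+cy])
E
python3 - <<'E'
import cv2
i=cv2.imread("pics/top0.png")
a=cv2.resize(i[125:305,340:500],None,fx=5,fy=5,interpolation=cv2.INTER_CUBIC)[:,:][:900]
cv2.imwrite("pics/cropv.png",cv2.resize(i[190:295,345:465],None,fx=5,fy=5,interpolation=cv2.INTER_CUBIC))
cv2.imwrite("pics/cropc.png",cv2.resize(i[190:295,115:335],None,fx=3.6,fy=3.6,interpolation=cv2.INTER_CUBIC))
E
```

```text
(no output)
```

View pics/cropv.png

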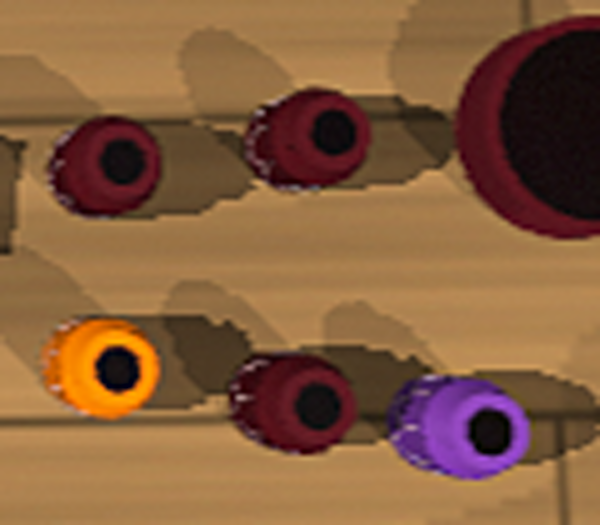

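View pics/cropc.png

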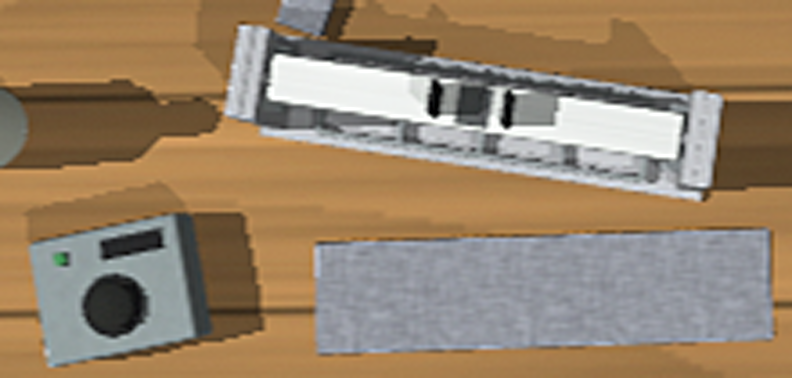

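The crops confirm three dark-red squat vases with pale cuts. The orange and purple ones are the look-alikes. Next I measure positions.

```bash
cat > m0.py <<'E'
from h import *
i=cv2.imread("pics/top0.png")
hsv=cv2.cvtColor(i,cv2.COLOR_BGR2HSV)
def blobs(mask,n,z,mn=15):
    k,l,s,c=cv2.connectedComponentsWithStats(mask.astype(np.uint8))
    return [(c[j],s[j,4],onz(n,*c[j],z).round(4)) for j in range(1,k) if s[j,4]>=mn]
m=np.zeros(i.shape[:2],bool); g=i.max(2)<45
m[195:290,350:425]=g[195:290,350:425]
for b in blobs(m,"top",.088): print("mouth",b)
w=(i.min(2)>215); w[:190]=0; w[250:]=0; w[:,:170]=0; w[:,330:]=0
for b in blobs(w,"top",.118,40): print("rail",b)
ys,xs=np.nonzero(w)
P=np.array([onz("top",x,y,.118)[:2] for x,y in zip(xs,ys)],np.float32)
r=cv2.minAreaRect(P); print("rail rect",r, cv2.boxPoints(r))
# key
m[:]=0; m[250:300,125:175]=(i.max(2)<60)[250:300,125:175]
for b in blobs(m,"top",.060): print("key",b)
# mat: gray low-sat
mm=(hsv[...,1]<60)&(i.max(2)<215)&(i.max(2)>90); mm[:252]=0; mm[292:]=0; mm[:,:195]=0; mm[:,340:]=0
ys,xs=np.nonzero(mm)
P=np.array([onz("top",x,y,.004)[:2] for x,y in zip(xs,ys)],np.float32)
r=cv2.minAreaRect(P); print("mat",r)
# tabs dark px
m[:]=0; m[205:232,225:275]=(i.max(2)<40)[205:232,225:275]
for b in blobs(m,"top",.156,4): print("tab",b)
s=cv2.imread("pics/scene0.png")
m=np.zeros(s.shape[:2],bool); m[125:190,210:290]=(s.max(2)<28)[125:190,210:290]
for b in blobs(m,"scene",.088,4): print("scene mouth",b)
E
python3 m0.py
python3 - <<'E'
import cv2
i=cv2.imread("pics/scene0.png")
cv2.imwrite("pics/cropsc.png",cv2.resize(i[100:320,200:360],None,fx=2.7,fy=2.7,interpolation=cv2.INTER_CUBIC))
E
```

```text
mouth (array([411.25    , 216.015625]), np.int32(64), array([ 0.5871, -0.3548,  0.088 ]))
mouth (array([369.09230769, 221.90769231]), np.int32(65), array([ 0.5725, -0.2393,  0.088 ]))
mouth (array([368.07272727, 263.52727273]), np.int32(55), array([ 0.4596, -0.2326,  0.088 ]))
mouth (array([408.15151515, 270.93939394]), np.int32(66), array([ 0.4385, -0.3397,  0.088 ]))
rail (array([212.04021938, 214.4095064 ]), np.int32(547), array([0.5964, 0.1866, 0.118 ]))
rail (array([282.31707317, 225.12804878]), np.int32(492), array([ 0.565 , -0.0019,  0.118 ]))
rail rect ((0.5789552927017212, 0.09683779627084732), (0.36016154289245605, 0.055775225162506104), 77.62260437011719) [[ 0.5131155  -0.07307963]
 [ 0.5675944  -0.08503506]
 [ 0.64479506  0.26675522]
 [ 0.5903162   0.27871066]]
key (array([166.57692308, 260.88461538]), np.int32(26), array([0.4727, 0.3241, 0.06  ]))
key (array([151.19753086, 257.35802469]), np.int32(81), array([0.483 , 0.3676, 0.06  ]))
key (array([146.2739726 , 274.47945205]), np.int32(219), array([0.4357, 0.3805, 0.06  ]))Traceback (most recent call last):
  File "m0.py", line 21, in <module>
    P=np.array([onz("top",x,y,.004)[:2] for x,y in zip(xs,ys)],np.float32)
                ~~~^^^^^^^^^^^^^^^^
  File "h.py", line 9, in onz
    o,d=ray(n,u,v); return o+d*(z-o[2])/d[2]
        ~~~^^^^^^^
  File "h.py", line 7, in ray
    f,cx,cy,R,t=cal(n); d=R.T@np.array([(u-cx)/f,(v-cy)/f,1]); return -R.T@t,d
                ~~~^^^
  File "h.py", line 4, in cal
    c=manip.get_calibration(n); f=210/np.tan(np.radians(c["fovy"])/2)
ValueError: time passes only in moves, steps and waits
```

View pics/cropsc.png

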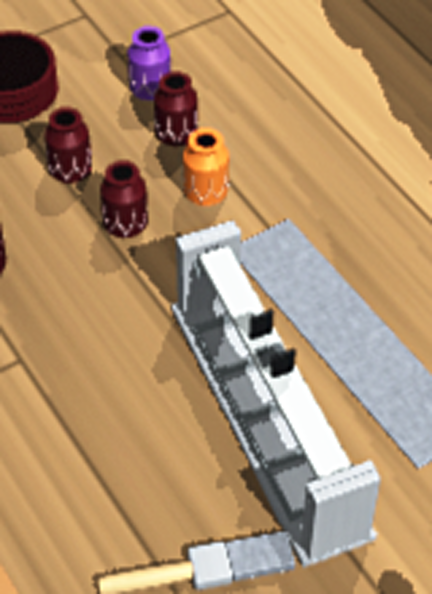

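```bash
sed -i 's/^def cal(n):/from functools import lru_cache\n@lru_cache(None)\ndef cal(n):/' h.py
python3 - <<'E'
s=open('m0.py').read()
s=s.replace('ys,xs=np.nonzero(w)','k,l,st,_=cv2.connectedComponentsWithStats(w.astype(np.uint8));w=np.isin(l,[j for j in range(1,k) if st[j,4]>200]);ys,xs=np.nonzero(w)')
open('m0.py','w').write(s)
E
python3 m0.py
```

```text
mouth (array([411.25    , 216.015625]), np.int32(64), array([ 0.5871, -0.3548,  0.088 ]))
mouth (array([369.09230769, 221.90769231]), np.int32(65), array([ 0.5725, -0.2393,  0.088 ]))
mouth (array([368.07272727, 263.52727273]), np.int32(55), array([ 0.4596, -0.2326,  0.088 ]))
mouth (array([408.15151515, 270.93939394]), np.int32(66), array([ 0.4385, -0.3397,  0.088 ]))
rail (array([212.04021938, 214.4095064 ]), np.int32(547), array([0.5964, 0.1866, 0.118 ]))
rail (array([282.31707317, 225.12804878]), np.int32(492), array([ 0.565 , -0.0019,  0.118 ]))
rail rect ((0.5821667909622192, 0.09465248882770538), (0.30612337589263916, 0.03360401839017868), 80.80062866210938) [[ 0.5411109  -0.05375437]
 [ 0.57428265 -0.05912666]
 [ 0.6232227   0.24305935]
 [ 0.59005094  0.24843164]]
key (array([166.57692308, 260.88461538]), np.int32(26), array([0.4727, 0.3241, 0.06  ]))
key (array([151.19753086, 257.35802469]), np.int32(81), array([0.483 , 0.3676, 0.06  ]))
key (array([146.2739726 , 274.47945205]), np.int32(219), array([0.4357, 0.3805, 0.06  ]))
mat ((0.4405229389667511, 0.05065682530403137), (0.08935979008674622, 0.37040403485298157), 1.2320570945739746)
tab (array([235.375     , 217.20833333]), np.int32(24), array([0.5848, 0.1191, 0.156 ]))
tab (array([255.58823529, 220.52941176]), np.int32(17), array([0.5755, 0.0667, 0.156 ]))
scene mouth (array([212.26666667, 126.96666667]), np.int32(30), array([ 0.5837, -0.444 ,  0.088 ]))
scene mouth (array([264.63157895, 130.26315789]), np.int32(19), array([ 0.4408, -0.3363,  0.088 ]))
scene mouth (array([223.60869565, 143.56521739]), np.int32(23), array([ 0.589 , -0.3531,  0.088 ]))
scene mouth (array([276.        , 151.84615385]), np.int32(13), array([ 0.4621, -0.2293,  0.088 ]))
scene mouth (array([245. , 163.5]), np.int32(24), array([ 0.5739, -0.2373,  0.088 ]))
```

```bash
cat > ov.py <<'E'
from h import *
import sys
cx,cy,a=.582,.0945,-.162
def W(x,y,z): 
    c,s=np.cos(a),np.sin(a); return (cx+c*x-s*y,cy+s*x+c*y,z)
for n in("top","scene"):
    i=cv2.imread(f"pics/{n}0.png"); k=3 
    x0,y0,x1,y1=(165,185,335,255) if n=="top" else (255,175,350,315)
    k=4
    im=cv2.resize(i[y0:y1,x0:x1],None,fx=k,fy=k,interpolation=cv2.INTER_CUBIC)
    def d(pts,col):
        P=np.array([((proj(n,W(*p))-(x0,y0)+.5)*k) for p in pts]).astype(np.int32)
        cv2.polylines(im,[P],True,col,1)
    d([(-18,-156,118),(18,-156,118),(18,156,118),(-18,156,118)] and [(x/1e3,y/1e3,.118) for x,y in((-18,-156),(18,-156),(18,156),(-18,156))],(0,0,255))
    for s in(-1,1): d([(x/1e3,s*y/1e3,.126) for x,y in((-35,160),(35,160),(35,182),(-35,182))],(0,200,0))
    d([(x/1e3,y/1e3,.01) for x,y in((-42,-182),(42,-182),(42,182),(-42,182))],(255,0,0))
    cv2.imwrite(f"pics/ov_{n}.png",im)
E
python3 ov.py
```

```text
(no output)
```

View pics/ov_top.png

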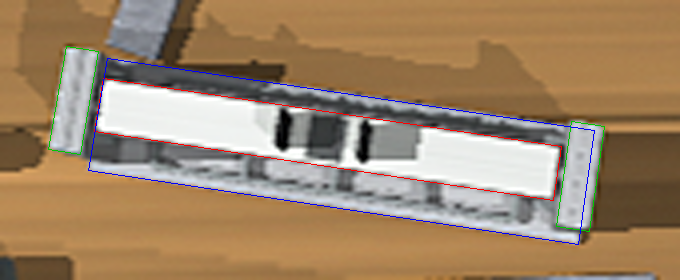

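View pics/ov_scene.png

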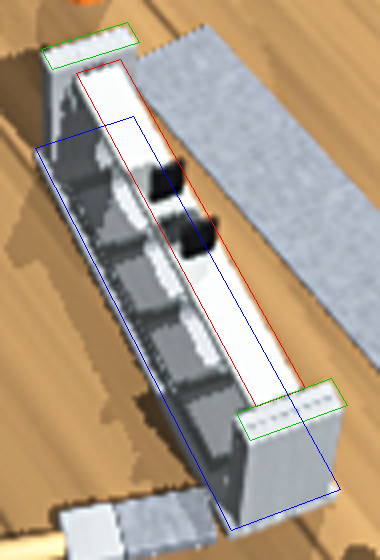

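Both overlays fit to about 1–2 mm, so the carrier is at (0.582, 0.095) with yaw −0.162. Now I move above the rail.

Request:
arm_command(
  rows=[
    [[31,-41,0],0.016,-1],
    [[31,-41,0],0.016,-1],
    [[31,-41,0],0.016,-1],
    [[31,-41,0],0.016,-1],
    [[31,-41,0],0.016,-1],
    [[31,-41,0],0.016,-1],
    [[31,-41,0],0.016,-1],
    [[31,-41,0],0.016,-1],
    [[31,-41,0],0.016,-1],
    [[31,-41,0],0.016,-1],
    [[31,-41,0],0.016,-1],
    [[35,-43,0],0,-1],
  ],
  squeeze=40,
)

```text
t: 1.6
tcp_pos: [0.5828, 0.0946, 0.2419]
tool_rot: [0.08, 0.997, 0.0, -0.001]
force: [1.2, 0.6, 0.7]
finger_gap: 1.002
```

Request:
arm_command(
  rows=[
    [[0,0,0],0,-1],
    [[0,0,0],0,-1],
  ],
)

```text
t: 1.85
tcp_pos: [0.5816, 0.096, 0.2416]
tool_rot: [0.081, 0.997, 0.0, -0.001]
force: [-0.5, 0.5, 0.4]
finger_gap: 0.997
```

Request:
arm_command(
  rows=[
    [[0,0,-30],0,-1],
    [[0,0,-30],0,-1],
    [[0,0,-25],0,-1],
    [[0,0,-15],0,-1],
    [[0,0,-7],0,-1],
    [[0,0,0],0,-1],
  ],
)

```text
t: 2.6
tcp_pos: [0.5824, 0.0963, 0.1354]
tool_rot: [0.08, 0.997, 0.0, -0.0]
force: [-0.1, -0.2, -0.1]
finger_gap: 1.005
```

```bash
python3 - <<'E'
from h import *
for n,(a,b,c,d) in(("top",(215,295,150,340)),("scene",(150,330,230,360))):
    i=manip.snapshot(n); cv2.imwrite(f"pics/g1_{n}.png",i[:,:])
s=manip.sense();print(s["tcp_pos"],s["force"])
E
```

```text
[0.58305437 0.09602421 0.13613865] [ 0.89677833 -0.47088928  0.5538412 ]
```

View pics/g1_scene.png

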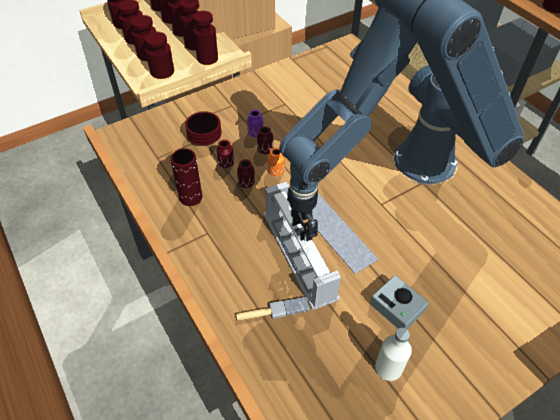

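The gripper straddles the tabs at scene (308,228). Now I squeeze.

Request:
arm_command(
  rows=[
    [[0,0,0],0,1],
    [[0,0,0],0,1],
    [[0,0,0],0,1],
    [[0,0,0],0,1],
    [[0,0,0],0,1],
    [[0,0,0],0,1],
    [[0,0,0],0,1],
  ],
  squeeze=40,
)

```text
t: 3.58
tcp_pos: [0.5835, 0.0952, 0.1375]
tool_rot: [0.08, 0.997, -0.0, 0.002]
force: [-1.6, -2.0, 9.3]
finger_gap: 0.452
```

Request:
arm_command(
  rows=[
    [[0,0,4],0,1],
    [[0,0,8],0,1],
    [[0,0,15],0,1],
    [[0,0,20],0,1],
  ],
)

```text
t: 4.08
tcp_pos: [0.5821, 0.096, 0.1828]
tool_rot: [0.08, 0.997, -0.0, -0.001]
force: [0.0, 0.0, -2.3]
finger_gap: 0.449
```

```bash
python3 - <<'E'
from h import *
i=manip.snapshot("scene"); cv2.imwrite("pics/l1.png",cv2.resize(i[150:330,230:370],None,fx=4,fy=3.3,interpolation=cv2.INTER_CUBIC))
s=manip.sense();print(s["tcp_pos"],s["force"],s["finger_gap"])
E
```

```text
[0.58410262 0.09599972 0.1859338 ] [ 1.10059287  0.42001847 -1.50362452] 0.4541536949678295
```

View pics/l1.png

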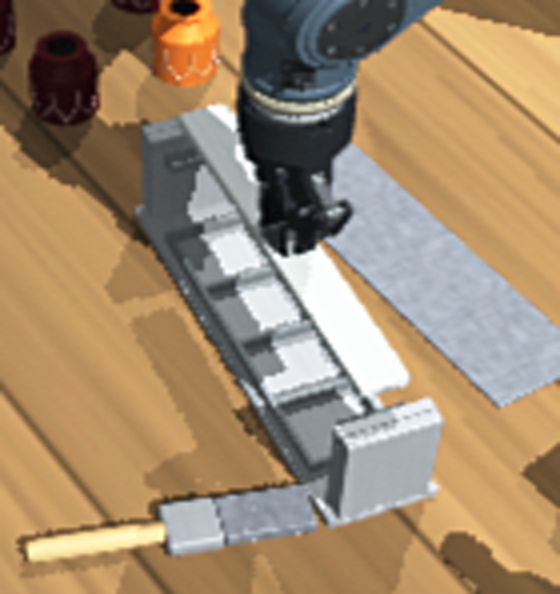

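The rail is free. I lift it clear and carry it to the mat.

Request:
arm_command(
  rows=[
    [[0,0,25],0,1],
    [[0,0,15],0,1],
    [[-20,-6,0],0.03,1],
    [[-30,-9,0],0.04,1],
    [[-32,-10,0],0.04,1],
    [[-30,-10,0],0.04,1],
    [[-20,-7,-10],0.033,1],
    [[-10,-3,-20],0,1],
    [[0,0,-30],0,1],
    [[0,0,-30],0,1],
    [[0,0,-30],0,1],
    [[0,0,-20],0,1],
  ],
)

```text
t: 5.62
tcp_pos: [0.4408, 0.0508, 0.0814]
tool_rot: [-0.011, 1.0, 0.0, -0.0]
force: [0.1, -0.8, -2.5]
finger_gap: 0.453
```

Request:
arm_command(
  rows=[
    [[0,0,-15],0,1],
    [[0,0,-12],0,1],
    [[0,0,-8],0,1],
    [[0,0,-4],0,1],
    [[0,0,-3],0,1],
  ],
)

```text
t: 6.25
tcp_pos: [0.4408, 0.0508, 0.0404]
tool_rot: [-0.011, 1.0, -0.0, 0.0]
force: [0.7, 0.0, -2.1]
finger_gap: 0.451
```

Request:
arm_command(
  rows=[
    [[0,0,-1],0,1],
    [[0,0,-1],0,1],
    [[0,0,-1],0,1],
    [[0,0,0],0,1],
  ],
)

```text
t: 6.75
tcp_pos: [0.4406, 0.0509, 0.0376]
tool_rot: [-0.011, 1.0, -0.0, 0.0]
force: [-0.5, 0.6, 1.5]
finger_gap: 0.452
```

Request:
arm_command(
  rows=[
    [[0,0,0],0,0],
    [[0,0,0],0,-0.2],
    [[0,0,0],0,-0.5],
    [[0,0,0],0,-1],
    [[0,0,0],0,-1],
    [[0,0,0],0,-1],
    [[0,0,30],0,-1],
    [[0,0,50],0,-1],
    [[0,0,60],0,-1],
    [[0,0,60],0,-1],
  ],
)

```text
t: 8.0
tcp_pos: [0.4399, 0.0509, 0.2391]
tool_rot: [-0.011, 1.0, 0.0, -0.0]
force: [1.0, -0.0, -1.3]
finger_gap: 1.0
```

```bash
cat > vm.py <<'E'
from h import *
import sys
tag=sys.argv[1]
T=manip.snapshot("top");S=manip.snapshot("scene")
cv2.imwrite(f"pics/{tag}_top.png",T);cv2.imwrite(f"pics/{tag}_scene.png",S)
def go(i,n,m,zz,mn,mx):
    k,l,s,c=cv2.connectedComponentsWithStats(m.astype(np.uint8))
    for j in range(1,k):
        if mn<=s[j,4]<=mx: print(n,c[j].round(1),s[j,4],onz(n,*c[j],zz).round(4)[:2])
m=T.max(2)<45; m[:195]=0;m[295:]=0;m[:,:170]=0;m[:,430:]=0
go(T,"top",m,.088,20,90)
m=S.max(2)<28; m[:120]=0;m[195:]=0;m[:,:205]=0;m[:,300:]=0
go(S,"scene",m,.088,8,40)
s=manip.sense();print(s["t"],s["tcp_pos"],s["force"],s["q"].round(2))
E
python3 vm.py a1
```

```text
top [411.3 216.1] 63 [ 0.587  -0.3549]
top [369.  221.9] 63 [ 0.5726 -0.2391]
top [368.1 263.4] 58 [ 0.4599 -0.2326]
top [261.4 262.8] 20 [0.4649 0.0565]
top [408.  270.7] 72 [ 0.4391 -0.3395]
top [288.6 277. ] 47 [ 0.4259 -0.0168]
scene [264.4 129.9] 27 [ 0.4405 -0.338 ]
scene [270.7 144.2] 12 [ 0.4583 -0.2687]
scene [223.6 143.6] 23 [ 0.589  -0.3531]
scene [275.7 151.6] 20 [ 0.4624 -0.2306]
scene [245.  163.5] 24 [ 0.5739 -0.2373]
8.1 [0.44429079 0.05053291 0.24325644] [ 1.03151664 -0.07066161 -0.39373021] [-0.14  0.28  1.87  0.    0.98 -1.73]
```

View pics/a1_scene.png

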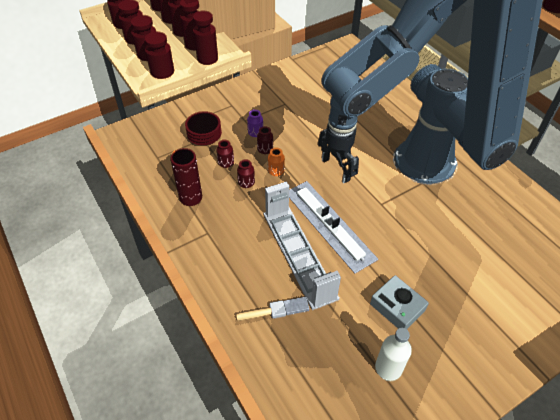

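View pics/a1_top.png

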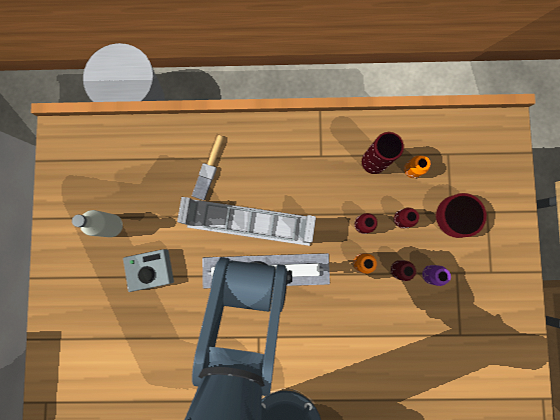

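The rail lies on the mat with its tabs up, at top (266,270), and the pockets are empty. Vase A is next, at (0.573, −0.238).

Request:
arm_command(
  rows=[
    [[11,-24,0],-0.146,-1],
    [[11,-24,0],-0.146,-1],
    [[11,-24,0],-0.146,-1],
    [[11,-24,0],-0.146,-1],
    [[11,-24,0],-0.146,-1],
    [[11,-24,0],-0.146,-1],
    [[11,-24,0],-0.146,-1],
    [[11,-24,0],-0.146,-1],
    [[11,-24,0],-0.146,-1],
    [[11,-24,0],-0.146,-1],
    [[11,-24,0],-0.147,-1],
    [[11,-25,0],-0.147,-1],
  ],
)

```text
t: 9.6
tcp_pos: [0.5721, -0.2384, 0.236]
tool_rot: [0.763, 0.646, -0.0, -0.001]
force: [0.1, 0.1, 0.4]
finger_gap: 1.001
```

Request:
arm_command(
  rows=[
    [[0,0,0],0,-1],
    [[0,0,0],0,-1],
  ],
)

```text
t: 9.85
tcp_pos: [0.5715, -0.2371, 0.2363]
tool_rot: [0.761, 0.649, -0.0, -0.001]
force: [-0.6, 0.8, 0.3]
finger_gap: 1.003
```

```bash
python3 vm.py a2
```

```text
top [366.8 220.6] 21 [ 0.5761 -0.2332]
top [390.6 229.6] 38 [ 0.5507 -0.2971]
top [415.7 287.7] 45 [ 0.3936 -0.358 ]
scene [264.6 130.3] 19 [ 0.4408 -0.3363]
scene [223.7 143.5] 22 [ 0.5885 -0.3532]
scene [276.  151.8] 13 [ 0.4621 -0.2293]
scene [245.  163.5] 24 [ 0.5739 -0.2373]
9.95 [ 0.57174534 -0.23684703  0.23687138] [0.00994159 0.42932203 0.62401518] [-0.57  0.53  1.45  0.    1.16 -0.41]
```

View pics/a2_scene.png

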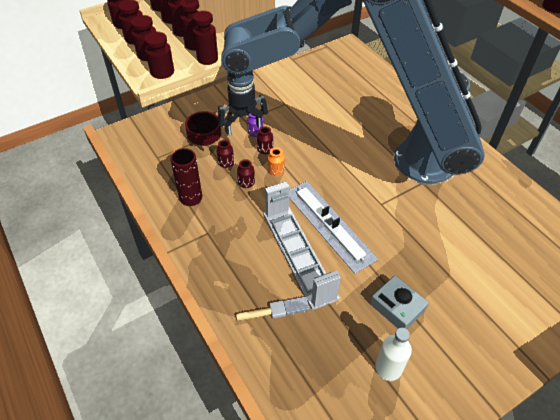

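The vases haven't moved and the gripper is above A. I lower it around the body.

Request:
arm_command(
  rows=[
    [[1,-1,-30],0,-1],
    [[0,0,-40],0,-1],
    [[0,0,-40],0,-1],
    [[0,0,-30],0,-1],
    [[0,0,-25],0,-1],
    [[0,0,-18],0,-1],
    [[0,0,-9],0,-1],
    [[0,0,-4],0,-1],
    [[0,0,0],0,-1],
  ],
)

```text
t: 11.08
tcp_pos: [0.5738, -0.2393, 0.0418]
tool_rot: [0.762, 0.648, 0.0, 0.0]
force: [0.5, -0.0, 1.3]
finger_gap: 0.998
```

Request:
arm_command(
  rows=[
    [[0,0,0],0,0],
    [[0,0,0],0,1],
    [[0,0,0],0,1],
    [[0,0,0],0,1],
    [[0,0,0],0,1],
    [[0,0,0],0,1],
  ],
  squeeze=35,
)

```text
t: 11.82
tcp_pos: [0.5739, -0.2394, 0.0423]
tool_rot: [0.762, 0.648, 0.0, 0.001]
force: [-0.4, 0.3, 5.0]
finger_gap: 0.644
```

Request:
arm_command(
  rows=[
    [[0,0,10],0,1],
    [[0,0,25],0,1],
    [[0,0,35],0,1],
    [[0,0,40],0,1],
    [[0,0,40],0,1],
    [[1,15,20],0,1],
    [[1,30,10],0,1],
    [[2,40,0],0,1],
    [[2,45,0],0,1],
    [[2,45,0],0,1],
    [[2,45,0],0,1],
    [[2,45,0],0,1],
  ],
)

```text
t: 13.32
tcp_pos: [0.5841, 0.0285, 0.2203]
tool_rot: [0.762, 0.648, -0.001, -0.001]
force: [0.7, 0.9, -1.7]
finger_gap: 0.643
```

Request:
arm_command(
  rows=[
    [[1,45,0],0,1],
    [[1,30,0],0,1],
    [[1,20,0],0,1],
    [[0,7,0],0,1],
    [[0,0,0],0,1],
    [[0,0,0],0,1],
  ],
)

```text
t: 14.08
tcp_pos: [0.5886, 0.1268, 0.2212]
tool_rot: [0.762, 0.647, -0.0, 0.0]
force: [1.5, 0.5, -1.0]
finger_gap: 0.644
```

```bash
python3 vm.py a3
```

```text
top [240.2 204.2] 52 [0.6265 0.1141]
top [411.1 216.1] 64 [ 0.5868 -0.3545]
top [220.9 226.7] 27 [0.5647 0.1673]
top [368.1 263.4] 57 [ 0.4601 -0.2328]
top [408.  270.9] 68 [ 0.4388 -0.3395]
top [220.8 274.4] 52 [0.4351 0.1674]
scene [264.4 129.9] 27 [ 0.4405 -0.338 ]
scene [223.9 143.6] 23 [ 0.5882 -0.3526]
scene [275.5 151.7] 18 [ 0.463  -0.2309]
14.175 [0.58862634 0.1267815  0.22130558] [-0.16892409 -0.05735597 -1.41799492] [ 0.03  0.52  1.51 -0.    1.11  0.19]
```

View pics/a3_scene.png

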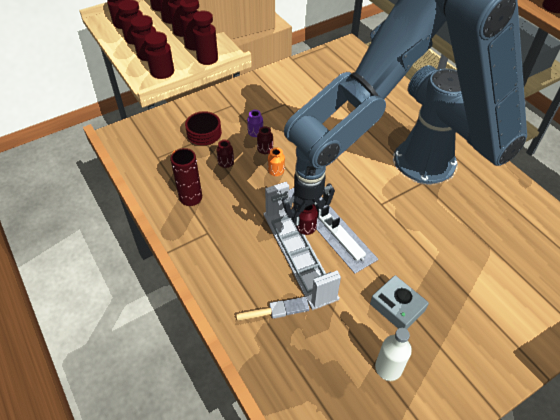

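Request:
arm_command(
  rows=[
    [[0,0,-20],0,1],
    [[0,0,-35],0,1],
    [[0,0,-35],0,1],
    [[0,0,-25],0,1],
    [[0,0,-15],0,1],
    [[0,0,-10],0,1],
    [[0,0,-5],0,1],
    [[0,0,0],0,1],
  ],
)

```text
t: 15.18
tcp_pos: [0.5888, 0.1278, 0.0766]
tool_rot: [0.762, 0.648, 0.0, 0.0]
force: [0.1, 0.5, -1.1]
finger_gap: 0.645
```

```bash
python3 - <<'E'
from h import *
i=manip.snapshot("scene"); cv2.imwrite("pics/l2.png",cv2.resize(i[170:310,250:360],None,fx=5,fy=4.2,interpolation=cv2.INTER_CUBIC))
E
```

```text
(no output)
```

View pics/l2.png

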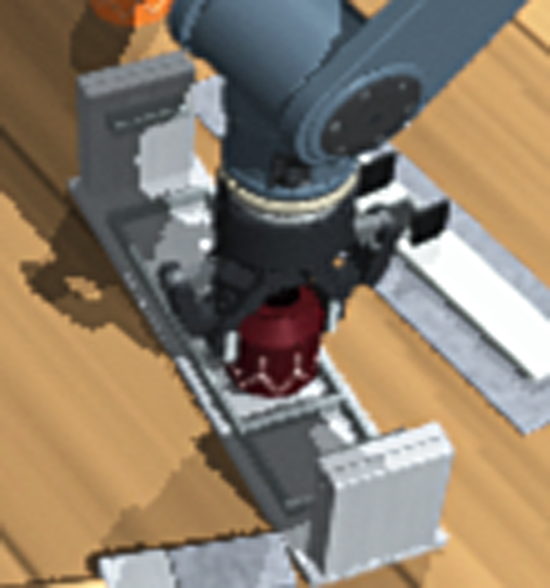

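Request:
arm_command(
  rows=[
    [[0,0,-4],0,1],
    [[0,0,-4],0,1],
    [[0,0,-4],0,1],
    [[0,0,-3],0,1],
    [[0,0,-3],0,1],
  ],
)

```text
t: 15.85
tcp_pos: [0.5885, 0.1279, 0.058]
tool_rot: [0.762, 0.648, -0.0, -0.0]
force: [0.2, 0.3, -2.0]
finger_gap: 0.64
```

Request:
arm_command(
  rows=[
    [[0,0,-2],0,1],
    [[0,0,-2],0,1],
    [[0,0,0],0,1],
  ],
)

```text
t: 16.23
tcp_pos: [0.5884, 0.1279, 0.0542]
tool_rot: [0.762, 0.648, -0.0, -0.0]
force: [0.0, -0.8, -0.1]
finger_gap: 0.647
```

Request:
arm_command(
  rows=[
    [[0,0,-1],0,1],
    [[0,0,-1],0,1],
    [[0,0,0],0,1],
  ],
)

```text
t: 16.6
tcp_pos: [0.5885, 0.1279, 0.0523]
tool_rot: [0.762, 0.648, -0.0, -0.0]
force: [-0.9, -0.6, -1.7]
finger_gap: 0.647
```

Request:
arm_command(
  rows=[
    [[0,0,-1],0,1],
    [[0,0,0],0,1],
  ],
)

```text
t: 16.85
tcp_pos: [0.5885, 0.1279, 0.0522]
tool_rot: [0.762, 0.648, 0.0, 0.0]
force: [-1.5, -0.1, 4.7]
finger_gap: 0.646
```

That's contact with the floor. I release and retreat.

Request:
arm_command(
  rows=[
    [[0,0,0],0,-0.35],
    [[0,0,0],0,-0.5],
    [[0,0,0],0,-0.7],
    [[0,0,0],0,-1],
    [[0,0,0],0,-1],
    [[0,0,20],0,-1],
    [[0,0,40],0,-1],
    [[0,0,40],0,-1],
    [[0,0,40],0,-1],
    [[0,0,40],0,-1],
  ],
)

```text
t: 18.1
tcp_pos: [0.5882, 0.1279, 0.2326]
tool_rot: [0.762, 0.648, -0.0, -0.0]
force: [-0.0, 0.1, 1.3]
finger_gap: 1.001
```

```bash
python3 vm.py a4; python3 - <<'E'
import cv2
i=cv2.imread("pics/a4_scene.png")
cv2.imwrite("pics/a4c.png",cv2.resize(i[110:310,210:360],None,fx=4,fy=3,interpolation=cv2.INTER_CUBIC))
E
```

```text
top [239.9 205.5] 59 [0.6226 0.1149]
top [411.1 216. ] 66 [ 0.5871 -0.3543]
top [219.2 226.4] 31 [0.5658 0.1721]
top [368.3 263.4] 55 [ 0.46   -0.2332]
top [408.1 270.9] 67 [ 0.4386 -0.3396]
top [219.4 276.7] 58 [0.4289 0.1711]
scene [264.4 129.9] 27 [ 0.4405 -0.338 ]
scene [223.9 143.6] 25 [ 0.5882 -0.3527]
scene [275.5 151.7] 18 [ 0.463  -0.2309]
scene [295.8 173.8] 13 [ 0.4601 -0.1141]
18.2 [0.59151703 0.12806699 0.23646478] [-0.27509009 -0.05829706  0.04380846] [0.03 0.5  1.5  0.   1.13 0.19]
```

View pics/a4c.png

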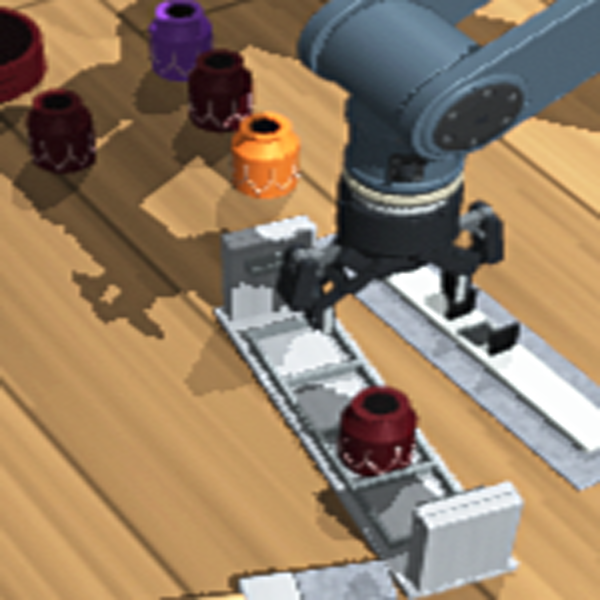

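Vase A stands upright in pocket 2. Now to vase B at (0.588, −0.354).

Request:
arm_command(
  rows=[
    [[0,-25,0],0,-1],
    [[0,-40,0],0,-1],
    [[0,-45,0],0,-1],
    [[0,-45,0],0,-1],
    [[0,-45,0],0,-1],
    [[0,-45,0],0,-1],
    [[0,-45,0],0,-1],
    [[0,-45,0],0,-1],
    [[0,-45,0],0,-1],
    [[0,-45,0],0,-1],
    [[0,-35,0],0,-1],
    [[0,-22,0],0,-1],
  ],
)

```text
t: 19.7
tcp_pos: [0.5878, -0.3556, 0.23]
tool_rot: [0.762, 0.647, -0.0, -0.001]
force: [-0.1, 0.6, -0.4]
finger_gap: 1.0
```

Request:
arm_command(
  rows=[
    [[0,0,0],0,-1],
    [[0,0,0],0,-1],
  ],
)

```text
t: 19.95
tcp_pos: [0.5884, -0.3525, 0.2309]
tool_rot: [0.761, 0.648, 0.0, -0.001]
force: [0.1, 0.2, -0.6]
finger_gap: 1.0
```

```bash
python3 vm.py a5
```

```text
top [411.4 216.1] 62 [ 0.587  -0.3551]
top [234.6 217.8] 57 [0.5888 0.1297]
top [368.1 263.5] 53 [ 0.4596 -0.2326]
top [308.5 287.2] 42 [ 0.3981 -0.0701]
scene [264.6 130.3] 19 [ 0.4408 -0.3363]
scene [223.7 143.5] 22 [ 0.5885 -0.3532]
scene [276.  151.8] 13 [ 0.4621 -0.2293]
20.05 [ 0.5886418  -0.35229741  0.23126533] [0.14303325 0.09979611 0.32783222] [-0.7   0.62  1.28  0.    1.24 -0.54]
```

View pics/a5_scene.png

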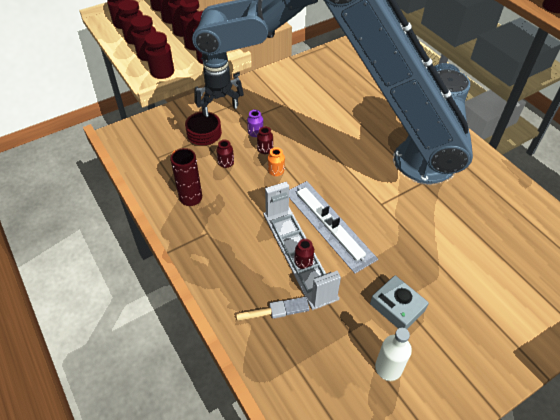

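Request:
arm_command(
  rows=[
    [[0,-1,-30],0,-1],
    [[0,0,-40],0,-1],
    [[0,0,-40],0,-1],
    [[0,0,-30],0,-1],
    [[0,0,-23],0,-1],
    [[0,0,-15],0,-1],
    [[0,0,-8],0,-1],
    [[0,0,-3],0,-1],
    [[0,0,0],0,-1],
  ],
)

```text
t: 21.18
tcp_pos: [0.5889, -0.3554, 0.0429]
tool_rot: [0.762, 0.648, 0.0, 0.001]
force: [0.6, -0.1, 0.3]
finger_gap: 0.999
```

Request:
arm_command(
  rows=[
    [[0,0,0],0,0],
    [[0,0,0],0,1],
    [[0,0,0],0,1],
    [[0,0,0],0,1],
    [[0,0,0],0,1],
    [[0,0,0],0,1],
  ],
  squeeze=35,
)

```text
t: 21.92
tcp_pos: [0.5888, -0.3556, 0.0433]
tool_rot: [0.762, 0.648, 0.0, 0.001]
force: [-0.5, 1.0, 5.1]
finger_gap: 0.649
```

Request:
arm_command(
  rows=[
    [[0,0,10],0,1],
    [[0,0,25],0,1],
    [[0,0,35],0,1],
    [[0,0,40],0,1],
    [[0,0,40],0,1],
    [[-1,15,20],0,1],
    [[-1,30,8],0,1],
    [[-1,40,0],0,1],
    [[-1,45,0],0,1],
    [[-1,45,0],0,1],
    [[-1,45,0],0,1],
    [[-1,45,0],0,1],
  ],
)

```text
t: 23.42
tcp_pos: [0.579, -0.0859, 0.2184]
tool_rot: [0.761, 0.648, -0.001, -0.002]
force: [-0.2, 0.8, -0.7]
finger_gap: 0.643
```

Request:
arm_command(
  rows=[
    [[-1,45,0],0,1],
    [[-1,40,0],0,1],
    [[-1,35,0],0,1],
    [[-1,20,0],0,1],
    [[-1,12,0],0,1],
    [[0,0,0],0,1],
    [[0,0,0],0,1],
    [[0,0,0],0,1],
  ],
)

```text
t: 24.42
tcp_pos: [0.5767, 0.0608, 0.2203]
tool_rot: [0.762, 0.647, -0.0, 0.0]
force: [0.2, 0.6, -2.3]
finger_gap: 0.644
```

Request:
arm_command(
  rows=[
    [[1,1,-20],0,1],
    [[0,0,-35],0,1],
    [[0,0,-35],0,1],
    [[0,0,-25],0,1],
    [[0,0,-15],0,1],
    [[0,0,-10],0,1],
    [[0,0,-4],0,1],
    [[0,0,0],0,1],
  ],
)

```text
t: 25.42
tcp_pos: [0.5779, 0.0628, 0.0767]
tool_rot: [0.762, 0.648, 0.0, 0.0]
force: [-0.1, -0.4, -1.8]
finger_gap: 0.647
```

```bash
python3 - <<'E'
from h import *
i=manip.snapshot("scene"); cv2.imwrite("pics/l3.png",cv2.resize(i[170:310,250:360],None,fx=5,fy=4.2,interpolation=cv2.INTER_CUBIC))
print(manip.sense()["tcp_pos"])
E
```

```text
[0.57803553 0.06286144 0.07694661]
```

View pics/l3.png

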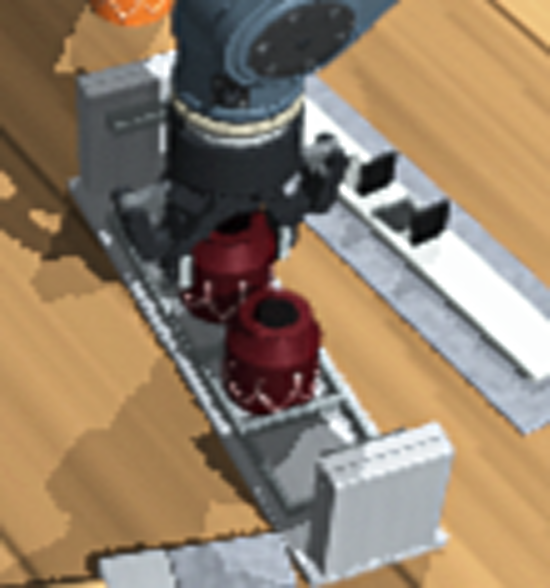

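Request:
arm_command(
  rows=[
    [[0,-1,-4],0,1],
    [[0,0,-4],0,1],
    [[0,0,-4],0,1],
    [[0,0,-4],0,1],
    [[0,0,-3],0,1],
    [[0,0,-2],0,1],
    [[0,0,-1],0,1],
    [[0,0,0],0,1],
  ],
)

```text
t: 26.48
tcp_pos: [0.5775, 0.0619, 0.0543]
tool_rot: [0.762, 0.648, -0.0, -0.0]
force: [0.2, -0.2, -1.1]
finger_gap: 0.649
```

Request:
arm_command(
  rows=[
    [[0,0,-1],0,1],
    [[0,0,0],0,1],
  ],
)

```text
t: 26.72
tcp_pos: [0.5775, 0.0619, 0.0533]
tool_rot: [0.762, 0.648, 0.0, 0.0]
force: [0.8, -0.4, -1.1]
finger_gap: 0.642
```

Request:
arm_command(
  rows=[
    [[0,0,-1],0,1],
    [[0,0,0],0,1],
  ],
)

```text
t: 26.98
tcp_pos: [0.5775, 0.0619, 0.0533]
tool_rot: [0.762, 0.648, 0.0, 0.0]
force: [-2.0, 0.7, 4.7]
finger_gap: 0.643
```

Request:
arm_command(
  rows=[
    [[0,0,0],0,-0.35],
    [[0,0,0],0,-0.5],
    [[0,0,0],0,-0.7],
    [[0,0,0],0,-1],
    [[0,0,0],0,-1],
    [[0,0,20],0,-1],
    [[0,0,40],0,-1],
    [[0,0,40],0,-1],
    [[0,0,40],0,-1],
    [[0,0,40],0,-1],
  ],
)

```text
t: 28.22
tcp_pos: [0.5772, 0.0619, 0.2336]
tool_rot: [0.762, 0.648, -0.0, -0.0]
force: [0.8, 0.2, -0.2]
finger_gap: 1.002
```

```bash
python3 vm.py a6
```

```text
top [277.2 208.1] 31 [0.6142 0.0118]
top [254.  230.5] 35 [0.5533 0.0763]
top [368.1 263.5] 52 [ 0.4598 -0.2328]
top [401.4 263.7] 59 [ 0.458  -0.3225]
top [408.1 270.8] 68 [ 0.4388 -0.3395]
top [254.4 285.5] 67 [0.4043 0.0761]
scene [264.3 129.9] 26 [ 0.4409 -0.3383]
scene [298.  143.7] 9 [ 0.3803 -0.2231]
scene [276.  151.8] 13 [ 0.4621 -0.2293]
scene [271.5 185.2] 30 [ 0.5499 -0.1142]
28.325 [0.58043839 0.06177309 0.23723068] [ 0.04156771  0.10683414 -0.74003986] [-0.09  0.47  1.55  0.    1.11  0.08]
```

View pics/a6_scene.png

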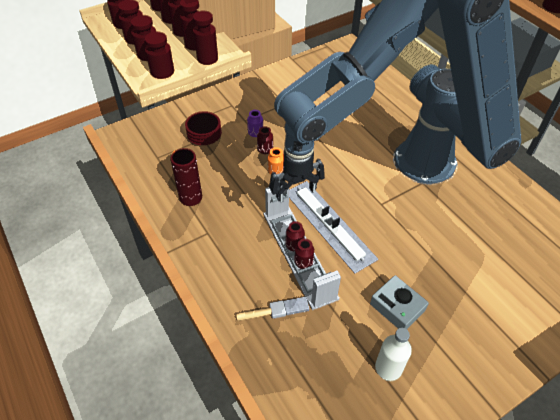

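Both vases stand in the carrier at scene (296,235) and (304,252). Next is vase C at (0.440, −0.3385), between the orange and purple look-alikes.

Request:
arm_command(
  rows=[
    [[-8,-22,0],0,-1],
    [[-12,-35,0],0,-1],
    [[-12,-35,0],0,-1],
    [[-12,-35,0],0,-1],
    [[-12,-35,0],0,-1],
    [[-12,-35,0],0,-1],
    [[-12,-35,0],0,-1],
    [[-12,-35,0],0,-1],
    [[-12,-35,0],0,-1],
    [[-12,-35,0],0,-1],
    [[-12,-35,0],0,-1],
    [[-9,-28,0],0,-1],
  ],
)

```text
t: 29.82
tcp_pos: [0.4395, -0.3391, 0.2314]
tool_rot: [0.762, 0.648, -0.0, -0.001]
force: [0.0, 0.4, -0.2]
finger_gap: 1.0
```

Request:
arm_command(
  rows=[
    [[0,0,0],0,-1],
    [[0,0,0],0,-1],
  ],
)

```text
t: 30.08
tcp_pos: [0.4401, -0.3371, 0.2316]
tool_rot: [0.762, 0.648, 0.0, -0.001]
force: [0.5, 0.2, -0.8]
finger_gap: 1.0
```

```bash
python3 vm.py a7; python3 - <<'E'
import cv2
i=cv2.imread("pics/a7_scene.png")
cv2.imwrite("pics/a7c.png",cv2.resize(i[60:260,200:340],None,fx=4,fy=3,interpolation=cv2.INTER_CUBIC))
E
```

```text
top [234.6 217.8] 60 [0.589  0.1296]
top [258.8 221.3] 61 [0.5783 0.0628]
top [368.1 263.5] 53 [ 0.4596 -0.2326]
top [408.1 271. ] 65 [ 0.4385 -0.3396]
top [428.3 274.9] 28 [ 0.4275 -0.3933]
scene [264.6 130.3] 19 [ 0.4408 -0.3363]
scene [276.  151.8] 13 [ 0.4621 -0.2293]
30.175 [ 0.44053652 -0.33674124  0.23193498] [-0.2456429  -0.27459929 -0.08383895] [-0.85  0.45  1.62  0.    1.08 -0.69]
```

View pics/a7c.png

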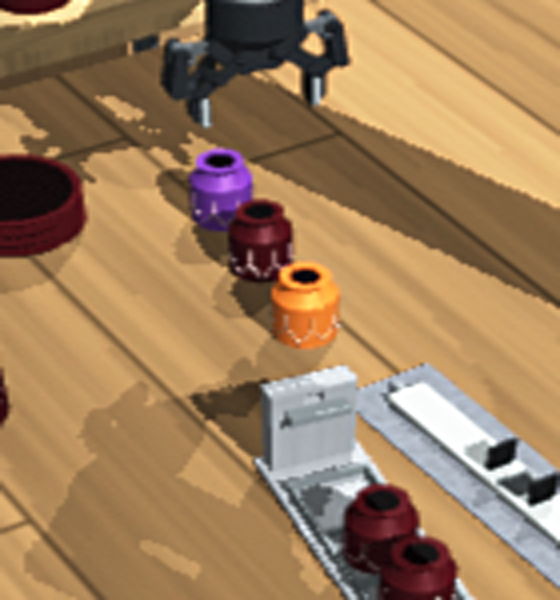

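Request:
arm_command(
  rows=[
    [[0,-1,-30],0,-1],
    [[0,0,-40],0,-1],
    [[0,0,-40],0,-1],
    [[0,0,-30],0,-1],
    [[0,0,-23],0,-1],
    [[0,0,-15],0,-1],
    [[0,0,-8],0,-1],
    [[0,0,-3],0,-1],
    [[0,0,0],0,-1],
  ],
)

```text
t: 31.3
tcp_pos: [0.4408, -0.3394, 0.0438]
tool_rot: [0.762, 0.648, 0.0, 0.0]
force: [0.3, -0.2, 0.2]
finger_gap: 0.998
```

Request:
arm_command(
  rows=[
    [[0,0,0],0,0],
    [[0,0,0],0,1],
    [[0,0,0],0,1],
    [[0,0,0],0,1],
    [[0,0,0],0,1],
    [[0,0,0],0,1],
  ],
  squeeze=35,
)

```text
t: 32.05
tcp_pos: [0.4405, -0.3394, 0.0441]
tool_rot: [0.762, 0.648, -0.0, 0.0]
force: [-1.1, -0.8, 7.5]
finger_gap: 0.644
```

Request:
arm_command(
  rows=[
    [[0,0,10],0,1],
    [[0,0,25],0,1],
    [[0,0,35],0,1],
    [[0,0,40],0,1],
    [[0,0,40],0,1],
    [[5,13,20],0,1],
    [[10,27,8],0,1],
    [[15,40,0],0,1],
    [[16,42,0],0,1],
    [[16,42,0],0,1],
    [[16,42,0],0,1],
    [[16,42,0],0,1],
  ],
)

```text
t: 33.55
tcp_pos: [0.5346, -0.0896, 0.2215]
tool_rot: [0.762, 0.648, 0.0, -0.0]
force: [0.3, -0.7, -1.9]
finger_gap: 0.645
```

Request:
arm_command(
  rows=[
    [[13,34,0],0,1],
    [[10,28,0],0,1],
    [[7,17,0],0,1],
    [[2,9,0],0,1],
    [[0,0,0],0,1],
    [[0,0,0],0,1],
    [[0,0,0],0,1],
  ],
)

```text
t: 34.42
tcp_pos: [0.5663, -0.004, 0.2213]
tool_rot: [0.762, 0.647, -0.0, -0.0]
force: [0.2, -0.2, -1.6]
finger_gap: 0.644
```

Request:
arm_command(
  rows=[
    [[0,0,-20],0,1],
    [[0,0,-35],0,1],
    [[0,0,-35],0,1],
    [[0,0,-25],0,1],
    [[0,0,-15],0,1],
    [[0,0,-10],0,1],
    [[0,0,-4],0,1],
    [[0,0,0],0,1],
  ],
)

```text
t: 35.42
tcp_pos: [0.5668, -0.0032, 0.0777]
tool_rot: [0.762, 0.648, 0.0, 0.0]
force: [-0.0, -0.1, -1.5]
finger_gap: 0.648
```

```bash
python3 - <<'E'
from h import *
i=manip.snapshot("scene"); cv2.imwrite("pics/l4.png",cv2.resize(i[160:300,240:350],None,fx=5,fy=4.2,interpolation=cv2.INTER_CUBIC))
print(manip.sense()["tcp_pos"])
E
```

```text
[ 0.56699774 -0.00322061  0.07791518]
```

View pics/l4.png

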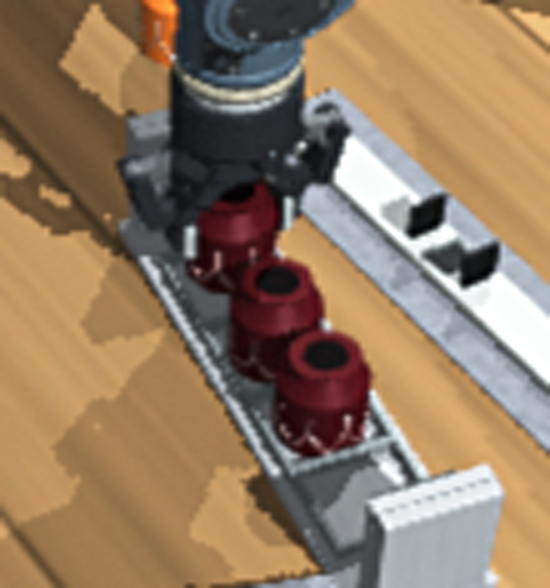

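Vase C hangs over pocket 0. I expect contact at TCP z ≈ 0.054.

Request:
arm_command(
  rows=[
    [[0,0,-4],0,1],
    [[0,0,-4],0,1],
    [[0,0,-4],0,1],
    [[0,0,-4],0,1],
    [[0,0,-3],0,1],
    [[0,0,-2],0,1],
    [[0,0,-1],0,1],
    [[0,0,0],0,1],
  ],
)

```text
t: 36.48
tcp_pos: [0.5665, -0.0031, 0.0553]
tool_rot: [0.762, 0.648, -0.0, -0.0]
force: [-1.1, 0.1, -1.6]
finger_gap: 0.65
```

Request:
arm_command(
  rows=[
    [[0,0,-1],0,1],
    [[0,0,-1],0,1],
    [[0,0,0],0,1],
  ],
)

```text
t: 36.85
tcp_pos: [0.5666, -0.0031, 0.0541]
tool_rot: [0.762, 0.648, 0.0, 0.0]
force: [-1.7, -1.1, 4.8]
finger_gap: 0.645
```

Request:
arm_command(
  rows=[
    [[0,0,0],0,-0.35],
    [[0,0,0],0,-0.5],
    [[0,0,0],0,-0.7],
    [[0,0,0],0,-1],
    [[0,0,0],0,-1],
    [[0,0,20],0,-1],
    [[0,0,40],0,-1],
    [[0,0,40],0,-1],
    [[0,0,40],0,-1],
    [[0,0,40],0,-1],
  ],
)

```text
t: 38.1
tcp_pos: [0.5662, -0.003, 0.2346]
tool_rot: [0.762, 0.648, -0.0, -0.0]
force: [0.3, -0.1, 0.4]
finger_gap: 0.999
```

```bash
python3 vm.py a8
```

```text
top [234.6 217.8] 57 [0.5888 0.1297]
top [283.  235.7] 23 [ 0.5378 -0.0033]
top [368.1 263.5] 52 [ 0.4598 -0.2328]
top [287.9 291.2] 42 [ 0.3882 -0.0143]
scene [284.4 126.1] 19 [ 0.3729 -0.3184]
scene [274.4 136.9] 10 [ 0.4297 -0.2915]
scene [262.2 166.6] 32 [ 0.5341 -0.1967]
scene [273.1 161.5] 8 [ 0.4928 -0.1974]
38.2 [ 0.56937188 -0.00359913  0.23809061] [0.92655694 0.09302163 0.00162393] [-0.2   0.45  1.59  0.    1.09 -0.04]
```

View pics/a8_scene.png

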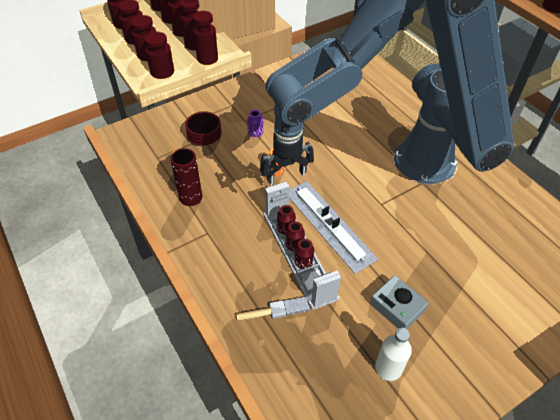

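View pics/a8_top.png

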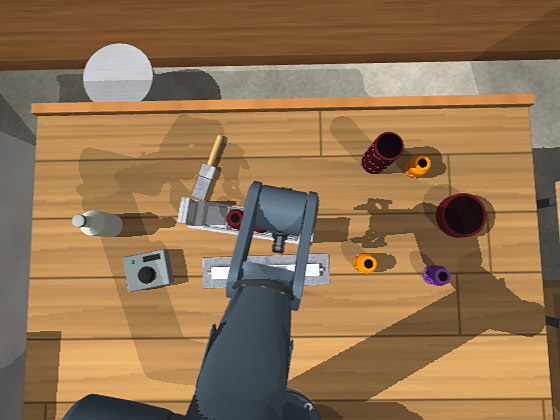

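Three vases now stand in pockets 0–2 and no dark squat vase is left on the bench. I check the rail's pose from earlier clear views and turn back toward it.

```bash
python3 - <<'E'
from h import *
for nm in("a7","a5"):
    i=cv2.imread(f"pics/{nm}_top.png"); w=i.min(2)>205; w[:253]=0;w[292:]=0;w[:,:195]=0;w[:,335:]=0
    k,l,st,_=cv2.connectedComponentsWithStats(w.astype(np.uint8));w=np.isin(l,[j for j in range(1,k) if st[j,4]>100]);ys,xs=np.nonzero(w)
    P=np.array([onz("top",x,y,.018)[:2] for x,y in zip(xs,ys)],np.float32)
    print(nm,cv2.minAreaRect(P),len(P))
    t=i.max(2)<40; t[:253]=0;t[292:]=0;t[:,:225]=0;t[:,300:]=0
    k,l,st,c=cv2.connectedComponentsWithStats(t.astype(np.uint8))
    for j in range(1,k):
        if st[j,4]>4: print(c[j],st[j,4],onz("top",*c[j],.056))
E
```

```text
a7 ((0.4395422637462616, 0.05212848633527756), (0.03422008827328682, 0.3097471296787262), 1.2416492700576782) 990
[274.1 271.3] 10 [0.44019859 0.02324497 0.056     ]
[255.1 272.3] 10 [0.43804414 0.07634833 0.056     ]
a5 ((0.43944525718688965, 0.056341901421546936), (0.03441671282052994, 0.318209707736969), 1.3066880702972412) 1013
[274. 271.] 9 [0.44103036 0.023515   0.056     ]
[255.1 272.3] 10 [0.43804414 0.07634833 0.056     ]
```

Request:
arm_command(
  rows=[
    [[-10,4,0],0.146,-1],
    [[-10,4,0],0.146,-1],
    [[-10,4,0],0.146,-1],
    [[-10,4,0],0.146,-1],
    [[-10,4,0],0.146,-1],
    [[-11,5,0],0.146,-1],
    [[-11,5,0],0.146,-1],
    [[-11,5,0],0.146,-1],
    [[-11,5,0],0.146,-1],
    [[-11,5,0],0.146,-1],
    [[-11,5,0],0.147,-1],
    [[-10,4,0],0.147,-1],
  ],
)

```text
t: 39.7
tcp_pos: [0.4394, 0.0511, 0.2326]
tool_rot: [-0.014, 1.0, 0.0, -0.001]
force: [-0.8, -0.5, -0.4]
finger_gap: 0.999
```

Request:
arm_command(
  rows=[
    [[0,0,0],0,-1],
    [[0,0,0],0,-1],
  ],
)

```text
t: 39.95
tcp_pos: [0.4409, 0.0507, 0.2331]
tool_rot: [-0.01, 1.0, -0.0, 0.0]
force: [-0.5, -0.2, -0.9]
finger_gap: 0.999
```

Request:
arm_command(
  rows=[
    [[0,0,-30],0,-1],
    [[0,0,-40],0,-1],
    [[0,0,-40],0,-1],
    [[0,0,-30],0,-1],
    [[0,0,-25],0,-1],
    [[0,0,-15],0,-1],
    [[0,0,-8],0,-1],
    [[0,0,-5],0,-1],
    [[0,0,0],0,-1],
  ],
)

```text
t: 41.08
tcp_pos: [0.4407, 0.0508, 0.0403]
tool_rot: [-0.011, 1.0, -0.0, 0.0]
force: [-0.2, 0.4, -0.1]
finger_gap: 1.0
```

Request:
arm_command(
  rows=[
    [[0,0,0],0,0],
    [[0,0,0],0,1],
    [[0,0,0],0,1],
    [[0,0,0],0,1],
    [[0,0,0],0,1],
    [[0,0,0],0,1],
    [[0,0,0],0,1],
  ],
  squeeze=40,
)

```text
t: 41.95
tcp_pos: [0.4411, 0.0509, 0.0417]
tool_rot: [-0.011, 1.0, -0.0, 0.001]
force: [-0.9, 0.3, 11.5]
finger_gap: 0.45
```

Request:
arm_command(
  rows=[
    [[0,0,8],0,1],
    [[0,0,20],0,1],
    [[0,0,32],0,1],
    [[0,0,40],0,1],
    [[0,0,40],0,1],
    [[0,0,30],0,1],
    [[0,0,15],0,1],
  ],
)

```text
t: 42.82
tcp_pos: [0.4404, 0.0509, 0.2271]
tool_rot: [-0.011, 1.0, -0.0, 0.001]
force: [0.7, -0.6, -3.2]
finger_gap: 0.45
```

Request:
arm_command(
  rows=[
    [[15,5,0],-0.02,1],
    [[25,8,0],-0.03,1],
    [[30,9,0],-0.04,1],
    [[30,9,0],-0.04,1],
    [[22,7,0],-0.033,1],
    [[14,5,0],-0.02,1],
    [[6,2,0],0,1],
    [[0,0,0],0,1],
    [[0,0,0],0,1],
    [[0,0,0],0,1],
  ],
)

```text
t: 44.08
tcp_pos: [0.5819, 0.0957, 0.2255]
tool_rot: [0.08, 0.997, -0.0, -0.0]
force: [-0.8, 0.6, -3.1]
finger_gap: 0.448
```

```bash
python3 vm.py b1;python3 - <<'E'
import cv2
i=cv2.imread("pics/b1_scene.png")
cv2.imwrite("pics/b1c.png",cv2.resize(i[150:320,240:360],None,fx=5,fy=3.5,interpolation=cv2.INTER_CUBIC))
E
```

```text
top [257.8 206.6] 56 [0.6191 0.0655]
top [262.1 221. ] 22 [0.5791 0.0538]
top [238.2 227.5] 23 [0.5619 0.1196]
top [368.1 263.5] 51 [ 0.4596 -0.2327]
top [236.6 279.8] 61 [0.42   0.1243]
scene [275.8 151.8] 14 [ 0.4625 -0.2299]
44.175 [0.58215661 0.0957255  0.22552598] [-0.43314581  0.40957075 -1.98362491] [-0.03  0.5   1.54 -0.    1.1  -1.44]
```

View pics/b1c.png

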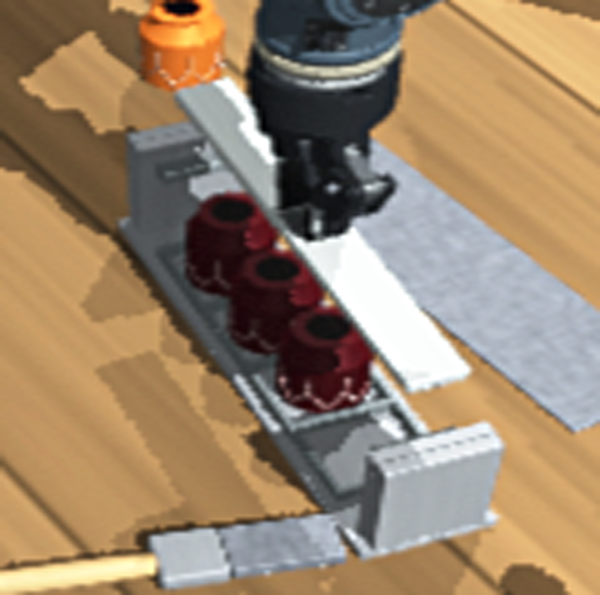

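View pics/b1_top.png

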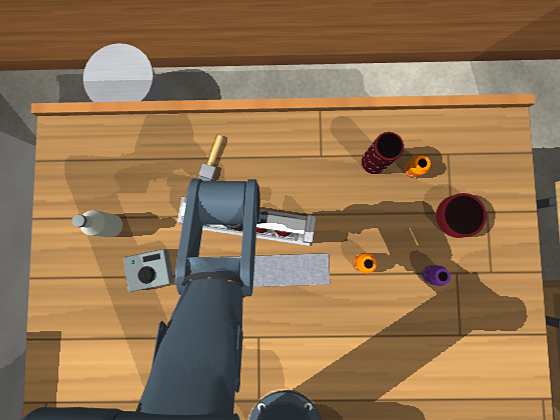

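Request:
arm_command(
  rows=[
    [[1,0,-20],0,1],
    [[0,0,-20],0,1],
    [[0,0,-10],0,1],
    [[0,0,-4],0,1],
    [[0,0,-4],0,1],
    [[0,0,-4],0,1],
    [[0,0,0],0,1],
  ],
)

```text
t: 45.05
tcp_pos: [0.5834, 0.0959, 0.1633]
tool_rot: [0.08, 0.997, -0.0, -0.0]
force: [-0.1, -0.6, -3.4]
finger_gap: 0.451
```

```bash
python3 - <<'E'
from h import *
i=manip.snapshot("scene"); cv2.imwrite("pics/b2.png",cv2.resize(i[165:315,245:355],None,fx=6,fy=4,interpolation=cv2.INTER_CUBIC))
s=manip.sense();print(s["tcp_pos"],s["force"])
E
```

```text
[0.58358557 0.09589135 0.16345755] [ 0.83970831  0.60354468 -3.22212643]
```

View pics/b2.png

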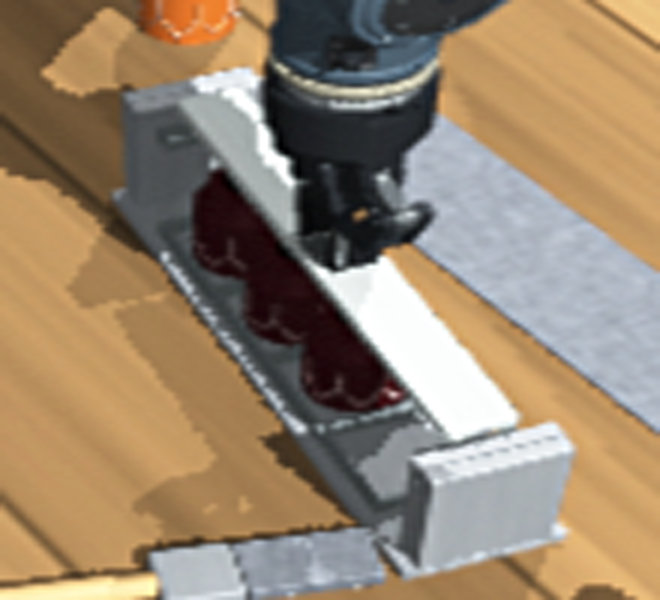

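Request:
arm_command(
  rows=[
    [[0,0,-3],0,1],
    [[0,0,-3],0,1],
    [[0,0,-3],0,1],
    [[0,0,0],0,1],
  ],
)

```text
t: 45.6
tcp_pos: [0.5832, 0.0959, 0.1539]
tool_rot: [0.08, 0.997, -0.0, -0.0]
force: [0.3, -0.3, -2.7]
finger_gap: 0.453
```

Request:
arm_command(
  rows=[
    [[0,0,-3],0,1],
    [[0,0,-3],0,1],
    [[0,0,-3],0,1],
    [[0,0,-2],0,1],
    [[0,0,0],0,1],
  ],
)

```text
t: 46.22
tcp_pos: [0.5834, 0.0959, 0.1431]
tool_rot: [0.08, 0.997, -0.0, -0.0]
force: [-0.2, 0.8, -2.5]
finger_gap: 0.453
```

Request:
arm_command(
  rows=[
    [[0,0,-1],0,1],
    [[0,0,-1],0,1],
    [[0,0,0],0,1],
  ],
)

```text
t: 46.6
tcp_pos: [0.5836, 0.0959, 0.1418]
tool_rot: [0.08, 0.997, 0.0, 0.0]
force: [-0.5, -0.5, 1.5]
finger_gap: 0.451
```

The rail meets the ledges at exactly the predicted height. I release the tabs.

Request:
arm_command(
  rows=[
    [[0,0,0],0,0],
    [[0,0,0],0,-0.2],
    [[0,0,0],0,-0.4],
    [[0,0,0],0,-0.6],
    [[0,0,0],0,-1],
    [[0,0,0],0,-1],
    [[0,0,0],0,-1],
    [[0,0,10],0,-1],
    [[0,0,25],0,-1],
    [[0,0,35],0,-1],
    [[0,0,30],0,-1],
  ],
)

```text
t: 47.98
tcp_pos: [0.5838, 0.0959, 0.2433]
tool_rot: [0.08, 0.997, 0.0, 0.001]
force: [0.4, -0.1, 0.3]
finger_gap: 0.998
```

Request:
arm_command(
  rows=[
    [[-15,20,0],0,-1],
    [[-20,35,0],0,-1],
    [[-20,45,0],0,-1],
    [[-20,45,0],0,-1],
    [[-20,45,0],0,1],
    [[-20,40,0],0,1],
    [[-20,30,0],0,1],
    [[-10,20,0],0,1],
    [[0,0,0],0,1],
    [[0,0,0],0,1],
  ],
)

```text
t: 49.22
tcp_pos: [0.4378, 0.3754, 0.2407]
tool_rot: [0.08, 0.997, -0.001, -0.001]
force: [0.7, 1.4, -0.8]
finger_gap: 0.001
```

```bash
python3 vm.py c1;python3 - <<'E'
import cv2
i=cv2.imread("pics/c1_scene.png")
cv2.imwrite("pics/c1c.png",cv2.resize(i[165:315,245:355],None,fx=6,fy=4,interpolation=cv2.INTER_CUBIC))
i=cv2.imread("pics/c1_top.png")
cv2.imwrite("pics/c1t.png",cv2.resize(i[180:300,110:330],None,fx=3.6,fy=3.6,interpolation=cv2.INTER_CUBIC))
E
```

```text
top [234.9 217.5] 22 [0.5896 0.1288]
top [368.1 263.5] 54 [ 0.4596 -0.2328]
scene [276.  151.8] 13 [ 0.4621 -0.2293]
49.325 [0.43856904 0.37505096 0.24100131] [-0.24116996  0.06071757 -0.66565979] [ 0.51  0.46  1.56 -0.    1.12 -0.89]
```

View pics/c1c.png

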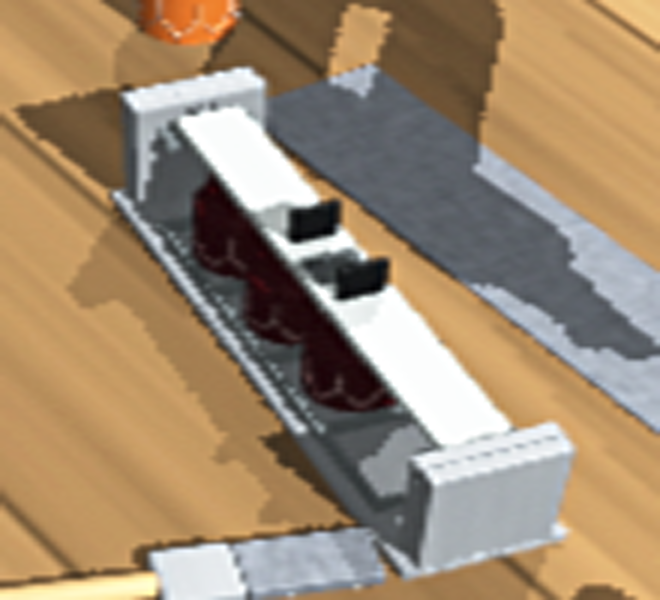

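View pics/c1t.png

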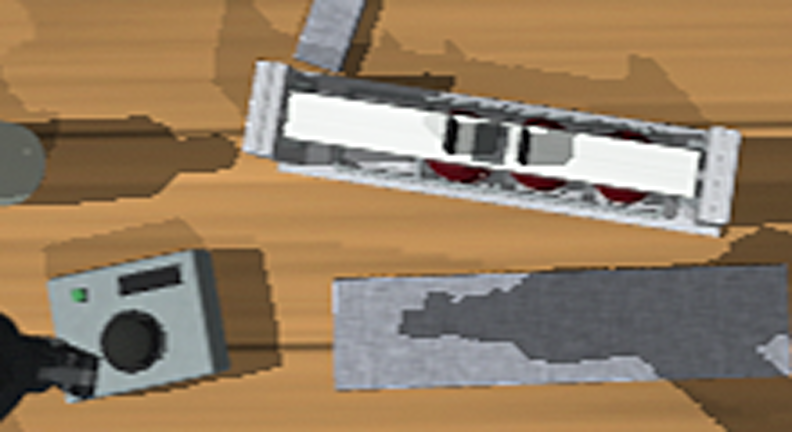

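The rail is seated between the cheeks over the vases. I'll compare the bar and tab pixels with the starting picture and triangulate the key.

```bash
python3 - <<'E'
from h import *
for nm in("top0","c1_top"):
    i=cv2.imread(f"pics/{nm}.png")
    w=(i.min(2)>215); w[:190]=0; w[250:]=0; w[:,:170]=0; w[:,330:]=0
    k,l,st,_=cv2.connectedComponentsWithStats(w.astype(np.uint8));w=np.isin(l,[j for j in range(1,k) if st[j,4]>200]);ys,xs=np.nonzero(w)
    P=np.array([onz("top",x,y,.118)[:2] for x,y in zip(xs,ys)],np.float32); print(nm,cv2.minAreaRect(P))
    t=np.zeros(w.shape,np.uint8); t[205:232,225:275]=(i.max(2)<40)[205:232,225:275]
    k,l,st,c=cv2.connectedComponentsWithStats(t)
    for j in range(1,k):
        if st[j,4]>8: print("tab",c[j],st[j,4],onz("top",*c[j],.156))
for nm in ("scene0","c1_scene"):
    i=cv2.imread(f"pics/{nm}.png"); t=np.zeros(i.shape[:2],np.uint8); t[205:250,285:320]=(i.max(2)<40)[205:250,285:320]
    k,l,st,c=cv2.connectedComponentsWithStats(t)
    for j in range(1,k):
        if st[j,4]>8: print(nm,"tab",c[j].round(1),st[j,4],onz("scene",*c[j],.142))
i=cv2.imread("pics/scene0.png"); t=np.zeros(i.shape[:2],np.uint8); t[275:318,375:430]=(i.max(2)<60)[275:318,375:430]
k,l,st,c=cv2.connectedComponentsWithStats(t)
for j in range(1,k):
    if st[j,4]>40: print("key scene",c[j],st[j],onz("scene",*c[j],.057))
i=cv2.imread("pics/top0.png"); print("key top .057",onz("top",146.27,274.48,.057), proj("scene",onz("top",146.27,274.48,.057)))
cv2.imwrite("pics/key.png",cv2.resize(cv2.imread("pics/scene0.png")[265:335,360:440],None,fx=7,fy=7,interpolation=cv2.INTER_CUBIC))
cv2.imwrite("pics/keyt.png",cv2.resize(i[240:300,115:180],None,fx=8,fy=8,interpolation=cv2.INTER_CUBIC))
E
```

```text
top0 ((0.5821667909622192, 0.09465248882770538), (0.30612337589263916, 0.03360401839017868), 80.80062866210938)
tab [235.375      217.20833333] 24 [0.58481574 0.11911691 0.156     ]
tab [255.58823529 220.52941176] 17 [0.57547708 0.06673218 0.156     ]
c1_top ((0.5813683271408081, 0.09559276700019836), (0.3069569170475006, 0.033844877034425735), 80.82904052734375)
tab [234.95238095 217.42857143] 21 [0.58425827 0.12021499 0.156     ]
tab [260.81818182 213.90909091] 11 [0.59248369 0.05305687 0.156     ]
tab [255.11111111 220.5       ] 18 [0.57557014 0.06796746 0.156     ]
scene0 tab [296.3 220. ] 53 [0.5830976  0.07323727 0.142     ]
scene0 tab [304.2 234.1] 54 [0.59152041 0.12549383 0.142     ]
c1_scene tab [296.9 220.3] 50 [0.58233591 0.07504327 0.142     ]
c1_scene tab [291.1 238. ] 209 [0.62909266 0.11735621 0.142     ]
c1_scene tab [304.5 234.5] 53 [0.59144299 0.12698098 0.142     ]
key scene [402.84422111 295.63819095] [395 288  17  16 199] [0.4416386  0.38729962 0.057     ]
key scene [386.39130435 300.42028986] [379 294  16  14  69] [0.48872012 0.37515558 0.057     ]
key top .057 [0.43553986 0.38150803 0.057     ] [403.17738407 292.98662422]
```

View pics/key.png

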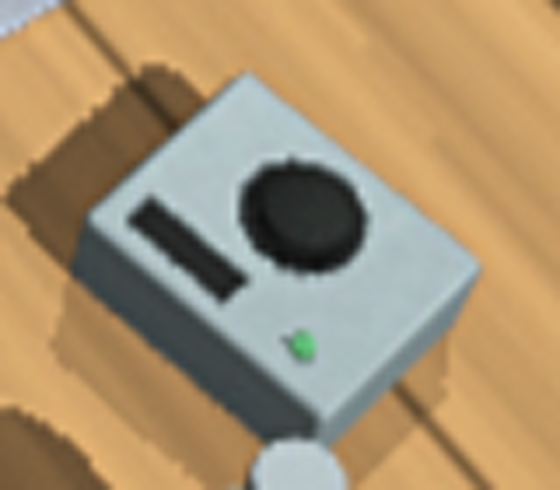

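View pics/keyt.png

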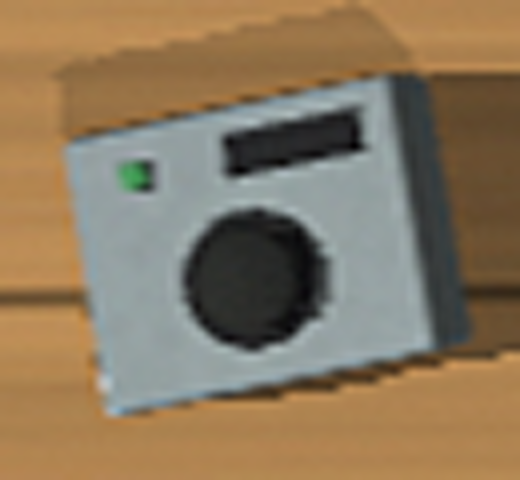

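```bash
python3 - <<'E'
from h import *
tc=[(68,143),(385,75),(432,350),(108,412)]; sc=[(248,72),(482,265),(322,412),(88,215)]
T=np.array([onz("top",x/8+115-.5,y/8+240-.5,.05)[:2] for x,y in tc]); S=np.array([onz("scene",x/7+360-.5,y/7+265-.5,.05)[:2] for x,y in sc])
print(T.round(4),T.mean(0));print(S.round(4),S.mean(0))
for z in(.05,.055,.06,.064): print(z,onz("top",146.3,274.4,z)[:2],onz("scene",402.8,295.6,z)[:2])
# flat top visible centres
E
```

```text
[[0.4839 0.4512]
 [0.5064 0.3388]
 [0.4101 0.3205]
 [0.3899 0.4345]] [0.44756449 0.38624209]
[[0.4136 0.3225]
 [0.3929 0.437 ]
 [0.4859 0.4519]
 [0.5082 0.3398]] [0.45015631 0.38779317]
0.05 [0.43540109 0.3837802 ] [0.43798252 0.38479213]
0.055 [0.43565786 0.38210021] [0.44061194 0.38647383]
0.06 [0.43591462 0.38042022] [0.44324135 0.38815553]
0.064 [0.43612003 0.37907623] [0.44534488 0.38950089]
```

Request:
arm_command(
  rows=[
    [[-1,9,-20],0,1],
    [[0,0,-35],0,1],
    [[0,0,-40],0,1],
    [[0,0,-30],0,1],
    [[0,0,-15],0,1],
    [[0,0,-8],0,1],
    [[0,0,-5],0,1],
    [[0,0,0],0,1],
    [[0,0,0],0,1],
  ],
)

```text
t: 50.45
tcp_pos: [0.4379, 0.3852, 0.0891]
tool_rot: [0.08, 0.997, 0.0, 0.001]
force: [-0.7, 1.3, -0.5]
finger_gap: -0.0
```

```bash
python3 - <<'E'
from h import *
i=manip.snapshot("scene"); cv2.imwrite("pics/k1.png",cv2.resize(i[240:340,340:460],None,fx=6,fy=6,interpolation=cv2.INTER_CUBIC))
s=manip.sense();print(s["tcp_pos"],s["force"])
E
```

```text
[0.43785734 0.38518896 0.08905463] [-0.71049093  0.30100698 -0.07153398]
```

View pics/k1.png

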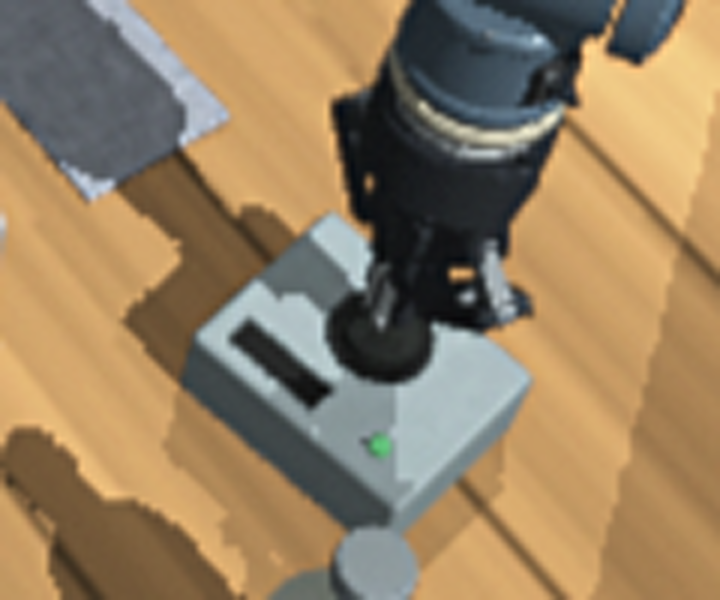

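The closed fingertips are above the key at crop (380,320). I creep down.

Request:
arm_command(
  rows=[
    [[0,0,-5],0,1],
    [[0,0,-5],0,1],
    [[0,0,-2],0,1],
    [[0,0,0],0,1],
  ],
)

```text
t: 51.0
tcp_pos: [0.4373, 0.3848, 0.0759]
tool_rot: [0.08, 0.997, -0.0, -0.0]
force: [-0.1, 0.1, 0.5]
finger_gap: 0.004
```

Request:
arm_command(
  rows=[
    [[0,0,-1],0,1],
    [[0,0,0],0,1],
  ],
)

```text
t: 51.25
tcp_pos: [0.4375, 0.3849, 0.0753]
tool_rot: [0.08, 0.997, 0.0, 0.0]
force: [0.0, -1.0, -0.8]
finger_gap: 0.0
```

Request:
arm_command(
  rows=[
    [[0,0,-1],0,1],
    [[0,0,0],0,1],
  ],
)

```text
t: 51.5
tcp_pos: [0.4376, 0.3849, 0.0745]
tool_rot: [0.08, 0.997, 0.0, 0.0]
force: [1.5, -0.3, 1.5]
finger_gap: 0.001
```

Request:
arm_command(
  rows=[
    [[0,0,-1],0,1],
    [[0,0,0],0,1],
  ],
)

```text
t: 51.75
tcp_pos: [0.4376, 0.3849, 0.0736]
tool_rot: [0.08, 0.997, 0.0, 0.0]
force: [-0.3, -0.3, 3.7]
finger_gap: -0.005
```

Request:
arm_command(
  rows=[
    [[0,0,-1],0,1],
    [[0,0,0],0,1],
  ],
)

```text
t: 52.0
tcp_pos: [0.4376, 0.3849, 0.0726]
tool_rot: [0.08, 0.997, 0.0, 0.0]
force: [-0.5, -0.2, 5.2]
finger_gap: 0.0
```

Request:
arm_command(
  rows=[
    [[0,0,-1],0,1],
    [[0,0,0],0,1],
  ],
)

```text
t: 52.25
tcp_pos: [0.4376, 0.3849, 0.0715]
tool_rot: [0.08, 0.997, 0.0, 0.0]
force: [-0.7, 0.1, 4.4]
finger_gap: -0.002
```

Request:
arm_command(
  rows=[
    [[0,0,-1],0,1],
    [[0,0,0],0,1],
  ],
)

```text
t: 52.5
tcp_pos: [0.4376, 0.3849, 0.0702]
tool_rot: [0.08, 0.997, 0.0, 0.0]
force: [0.3, 0.2, 3.3]
finger_gap: -0.0
```

Request:
arm_command(
  rows=[
    [[0,0,-1],0,1],
    [[0,0,0],0,1],
  ],
)

```text
t: 52.75
tcp_pos: [0.4376, 0.3849, 0.0693]
tool_rot: [0.08, 0.997, 0.0, 0.0]
force: [-0.4, 0.2, 4.8]
finger_gap: 0.002
```

Request:
arm_command(
  rows=[
    [[0,0,-0.5],0,1],
    [[0,0,0],0,1],
  ],
)

```text
t: 53.0
tcp_pos: [0.4376, 0.3849, 0.069]
tool_rot: [0.08, 0.997, 0.0, 0.0]
force: [0.1, -0.8, 6.8]
finger_gap: -0.0
```

Request:
arm_command(
  rows=[
    [[0,0,2],0,1],
    [[0,0,4],0,1],
    [[0,0,10],0,1],
    [[0,0,25],0,1],
    [[0,0,40],0,1],
    [[0,0,40],0,1],
    [[0,0,30],0,1],
    [[0,0,0],0,1],
    [[0,0,0],0,1],
  ],
)

```text
t: 54.12
tcp_pos: [0.4367, 0.3844, 0.2189]
tool_rot: [0.08, 0.997, -0.001, -0.001]
force: [0.3, -0.0, -0.8]
finger_gap: 0.002
```

```bash
python3 vm.py d1;python3 - <<'E'
import cv2
i=cv2.imread("pics/d1_scene.png")
cv2.imwrite("pics/d1c.png",cv2.resize(i[165:335,245:440],None,fx=4,fy=3.5,interpolation=cv2.INTER_CUBIC))
E
```

```text
top [234.9 217.5] 22 [0.5896 0.1288]
top [368.1 263.5] 54 [ 0.4596 -0.2328]
scene [276.  151.8] 13 [ 0.4621 -0.2293]
54.225 [0.43651335 0.38422794 0.21816239] [-0.29097796 -0.81051397  0.93407771] [ 0.53  0.5   1.57 -0.    1.08 -0.88]
```

View pics/d1c.png

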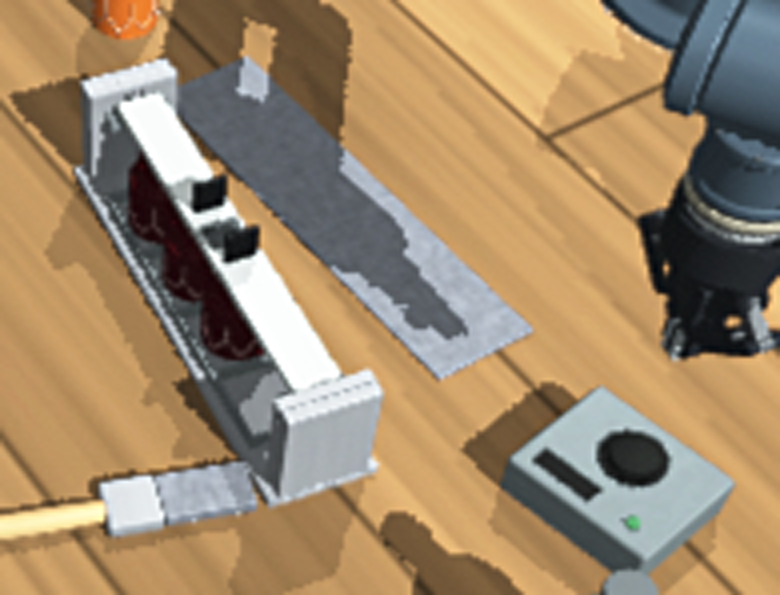

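View pics/d1_top.png

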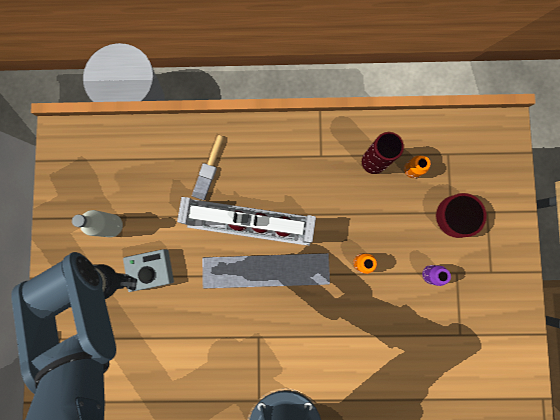

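The rail is fitted over three standing vases, the key is up, the bystanders are where they started, and the arm is clear. I hand in.

```bash
python3 -c "
from station import manip
print(manip.sign_off())"
```

```text
the job is handed in; nothing more can be done
None
```

I finished every step and handed the job in at about 54 s. No verdict came back.

- **Rail out:** I squeezed the tabs, lifted the rail out and laid it on the mat.
- **Vases:** Only three dark squat vases were on the bench. I set them into pockets 2, 1 and 0, lowering each until it touched the floor before opening the gripper.
- **Rail back:** I squeezed the rail again, lowered it onto the ledges and released it.
- **Key:** I pressed it about 6 mm and let it go.

**Last checks:**
- **Rail:** It lies within about 1.2 mm of its starting position and at the same angle. The tabs are as far apart as at the start, so I take both pins to be sprung out; the pins themselves could not be seen.
- **Vases:** All three stand upright under the rail, and the orange and purple look-alikes were left alone.
- **Key:** The force rose to about 5.2 N, fell to 3.3 N (the click), then reached 6.8 N at about 6 mm, short of the 8 mm limit. In the last picture the key looks up again.
- **Rest of the bench:** The bystanders look unmoved, and the arm is clear of everything.

**Disagreements:** The two cameras differed by 2–3 mm on the vases and console. For the key centre they differed by up to about 9 mm, depending on the height assumed, so I placed it from the console outline as well.

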